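# Draw a parts tote forward with the pull hook

## Robot

A 6-joint arm with a two-finger parallel gripper is mounted at the origin on the work surface. World frame = base frame: x ahead of the robot, y to its left, z up, the work surface at z = 0. Lengths are in m, angles in rad, forces in N, time in s.
With the tool pointing down it reaches from about 0.275 to 0.875 m from the base axis. Payload 12.5 kg.
Tool frame: the origin (TCP) lies at the very end of the fingers, on their centre line; the grasp point (between the pads) lies 19 mm behind it; z points along the fingers, y is the direction in which the jaws open and shut (so a half turn about z gives the same grasp; the last joint's range is limited). The gripper opens to 85 mm and grips with 20 to 120 N. Pads are 22 mm wide; open, the fingers measure 114 mm over their backs; the gripper's body (76 mm by 85 mm) begins 54 mm behind the grasp point. The pads swing forward as they close: fully open they stand 13 mm farther back than shut.
Start: joints at [1.09, 0.351, 1.652, -0, 1.139, -0.085], TCP at [0.212, 0.507, 0.21] pointing down, gripper open.
Joint ranges: [-2.75, 2.75], [-0.79, 2.1], [0.01, 2.65], [-1.57, 4.71], [0.07, 3.14], [-2.87, 2.87]. Speed limits (rad/s): [2.22, 2.22, 2.79, 3.14, 3.14, 3.14].

## Interface

Orientations are given as a unit quaternion [x, y, z, w].
In Python, from cell import robot, imaging gives the robot as it stands.
- The arm moves only by the tool carry_out, never from a script. Its argument "deltas" is one flat list of numbers, 7 for each row, row after row: the turn, a rotation vector about the tool's x, y, z in rad, then the shift along the tool's x, y, z in m, then the closure in counts, from 0 (fully open) to 255 (shut). A call has 1 to 20 rows; each row is the pose to reach, as a shift and turn from the pose measured when the call began, along the tool's axes at that moment; what a row does not reach only later rows make up. A row lasts 1/12 s, in which the tool goes at most 41.7 mm and 7.16 degrees, less where a joint would pass 70% of its speed; a pose out of reach is approached as far as the arm can. A call with a gripper value outside its range is refused whole. The fingers move at their own pace and stop on an object; "force" is the grip in N (left out, the last holds). Time passes only in rows, so rows that repeat a pose let the fingers close. It gives the time, the measured TCP pose, the force and the opening at its end, in the units of the state.
- robot.observe(): the state, without advancing time (a new reading comes with each control period).
- imaging.read_camera(name): name is "scene" or "side" or "wrist"; returns (picture, depth): 400x640x3 uint8, red, green, blue; 400x640 float32, m along the optical axis (not along the pixel's ray), 0 where there is no reading.
- imaging.camera_params(name): a dict with "fovy" (degrees; the focal length in pixels is half the picture's height over the tangent of half this angle, whatever the lens; pixels are square), "cx", "cy" (the principal point, pixels), "k1" (the pictures are not rectified: a ray, as slopes to the right and down, at radius r is drawn at 1 + k1 r^2 times it, then the intrinsics apply), "R" (3x3) and "t" (3): a world point X has camera coordinates R X + t; the wrist camera has in their place "T_tool_cam" (4x4, takes a point from camera to tool coordinates, whose origin is the TCP and whose axes are the flange's). Camera axes: x right, y down, z forward; pixel columns grow to the right and rows downward; lengths in m; the calibration is good to about 2 mm. A picture is of the moment at which its call begins: read the wrist's pose just before it. camera_params takes no time and is no camera call.
- robot.close_job(): hands the job in, once; it reports no verdict.
Trained networks look in the newest picture that a camera, given by its name, has taken for a name from the list of things; names that differ only in an ending like _2 or _b are one class to them, and where a whole thing is asked for, a point or a joint stands for the part that bears it (a point fixed in the world has none). Each returns a list of dicts, best first, with "score" (0 to 1); they miss things now and then, are a little off and sometimes report something else, mostly with a low value. They report only what shows in the picture. A call takes as long as a camera call.
- imaging.recognise(camera, thing): "at" ([x, y, z] in m, in world coordinates, good to about 4 mm: the middle of the surface that is visible of it).
The state is a dict: "time": time; "joint_positions": joint angles; "qvel": joint speeds; "effort": joint torques, N m; "ee_pos": TCP position; "ee_rot": TCP orientation; "force": force on the tool from outside, world axes, zero at the start; "wrist_torque": the same for the moment, N m; "gripper_width": finger opening in m.
Only numpy, scipy, OpenCV 4.12 (cv2) and the standard library are available. Lean on these libraries where they do the work, as an engineer would, in place of code of your own. Each camera call takes 0.05 s, during which the arm holds its last target.

## Task

Take the pull hook from its rest, reach into the deep rack, drop the hook's claw behind the front lip of the blue parts tote and drag the tote forward until it beds square against the stop bar all along its front (the bar is adjustable and its setting is not known, so feel for it); keep a light, definite pull on it there for about half a second, never yank (the plastic lip cracks at 25 N, and the tote must not rear up), and do not touch the tote with the gripper or arm. Then unhook and lay the pull hook back in both forks of its rest, claw down, letting go only once it lies there. Leave the grey tote and everything else on the bench and rack where it is.

Things in the scene. Friction and masses are not known exactly. Their poses are not given: they have to be found in the camera images.
- rack: Fixed two-tier steel rack, red-brown frame, 310 deep (x) x 460 wide (y) x 217 tall. Origin: bench height, middle of its front (robot-side) edge; x runs level into the rack, y left, z up. Deck top 40 above the bench, lane guides 15 tall at y = 0 and +/-197. Above: open wire tier; its front beam (underside 195, top 215 above the bench) spans the posts at y = +/-217. The hook goes in under this beam.
- stop_base: Adjustable rigid stop on the deck's front edge: base bar (origin: deck height, rack x = 0; axes as the rack) carrying a zinc bar 8 thick, top 29 above the deck, in slots: its inner face is clamped anywhere from rack x = 20 to 40, unmeasured. The tote slides at a steady pull (about 3 to 9 N, hidden load and friction); bearing on the bar adds some 5 N per mm at once, so creep and feel for that rise.
- lane_left (a point): Point on the deck, middle of the left lane (rack y = 100 mm), at rack x = 20 mm: the farthest forward that the stop bar's inner face can be set (it may be up to 20 mm deeper). Axes as the rack.
- lane_right (a point): Point on the deck, middle of the right lane (rack y = -100 mm), at rack x = 20 mm: the farthest forward that the stop bar's inner face can be set (it may be up to 20 mm deeper). Axes as the rack.
- tote_lip (a point): Top of the middle of the blue tote's front lip, half-way through it. The lip is 12 thick (tote x -6 to +6 of this point, plus = inside) and 112 above the bench; its inner face is the plain front wall, straight down to the floor 68 below the lip's top. Behind it 70 mm of the tote is empty (steel plates beyond, lower than the lip). Axes as the tote.
- tote_left (a point): Bottom edge of the blue tote's front wall (outer face), 70 mm to the left of its middle: this face meets the stop bar. The rim overhangs it by 8 mm, above the bar. Axes as the tote.
- tote_right (a point): Bottom edge of the blue tote's front wall (outer face), 70 mm to the right of its middle: this face meets the stop bar. The rim overhangs it by 8 mm, above the bar. Axes as the tote.
- tote: Blue plastic parts tote, 180 deep x 160 wide (172 over the rim) x 72 tall, 0.7 to 1 kg with its steel plates, deep in either of the two lanes and slightly askew. Origin: centre of its underside, 90 behind its front wall face; x from front to back, y left, z up.
- spare_tote: Grey tote of the same size, loaded with tube ends, in the other lane; origin at the centre of its underside. To be left alone.
- hook_grip (a point): Pull hook, 0.28 kg: centre of its dark handle, 120 long (x) x 24 wide (y: grip across this) x 28 tall. x runs from the handle along the steel shank to the claw, z up. Shank 12 wide x 10 tall, underside 5 below this point, from x = 60 to the claw.
- hook_claw (a point): Point on the inner (pulling) face of the hook's claw, 181 mm ahead of and 20 below hook_grip. The claw is 16 wide, 8 thick (x 181 to 189 from hook_grip), turned straight down, its lower end 35 below hook_grip, 30 below the shank's underside. Axes as the hook.
- hook: The pull hook as a whole, origin at hook_grip, axes as there. It balances about 45 mm ahead of hook_grip, so grip it firmly.
- rest_seat (a point): Where hook_grip lies (75 above the bench) when the hook is in its fixed two-fork rest, left or right of the rack's front; axes as the hook then. Forks (8 thick) at x = -46 (29 wide inside, under the handle) and +105 (17 wide inside, under the shank); sides rise 15 above the carried face, then flare out 18 more. Base plate 6 thick, 70 wide. The handle is free between the forks.
- grinder: Bystander: angle grinder, 300 long, lying on its disc and handle; origin at bench level under its motor body. To be left alone.
- level: Bystander: red spirit level 240 x 22 x 44 standing on its edge; origin at the centre of its underside. To be left alone.
- chipping_hammer: Bystander: chipping hammer, about 230 long, wooden handle, lying; origin at bench level under its neck. To be left alone.
- magnet_square: Bystander: yellow welding magnet, 110 x 95 x 18, lying; origin at bench level. To be left alone.
- wire_spool: Bystander: black and copper welding wire spool, 100 across x 50 tall, on the rack's wire tier; origin at the centre of its underside. To be left alone.
- rod_box: Bystander: cardboard welding rod box 55 x 200 x 35 on the rack's wire tier; origin at the centre of its underside. To be left alone.

How it is judged:
On the way, in this order (a step that is already met when the one before it is completed fails the run):
1. the claw pulls the tote by its lip: it has come at least 20 mm forward under the hook (distance of tote_lip from where it was at the start of the episode above 0.02 m and contact force between hook and tote above 0.5 N), for 0.05 s.
2. the tote is held snug and square: in line with the rack within 0.02 rad, the hook pulling on it, and the tote pressing on the stop bar with 3 N or more (x of tote_left in the frame of lane_left between -0.002 and 0.0225 m and x of tote_right in the frame of lane_left between -0.002 and 0.0225 m and angle between the x axis of tote and the x axis of rack, either way round below 0.02 rad and contact force between tote and stop_base above 3 N and contact force between hook and tote above 3 N), for 0.2 s.
At the end, for the whole second after the job is handed in: Blue tote at rest, flat, in its lane (25 mm), square (0.02 rad), its front corners 0 to 20 mm (plus 2.5) behind the lane points, where the stop bar is; hook at rest in both forks, claw down: grip centre within 10 mm of the seat, level to 0.1 rad, in line to 0.08; all else as it was (x of tote_left in the frame of lane_left between -0.002 and 0.0225 m and x of tote_right in the frame of lane_left between -0.002 and 0.0225 m and angle between the x axis of tote and the x axis of rack, either way round below 0.02 rad and angle between tote_lip's own z axis and vertical below 0.04 rad and linear speed of tote below 0.01 m/s and (y of tote_lip in the frame of lane_left between -0.025 and 0.025 m or y of tote_lip in the frame of lane_right between -0.025 and 0.025 m) and distance between hook_grip and rest_seat below 0.01 m and angle between the x axis of hook_grip and the x axis of rest_seat, either way round below 0.08 rad and angle between hook_grip's own z axis and vertical below 0.1 rad and angular speed of hook below 0.1 rad/s); the robot touches nothing.
It fails at once if the hook loads the tote with more than 25 N (contact force between hook and tote above 25 N).
It fails at once if the tote rears up by more than about 4 degrees (angle between tote_lip's own z axis and vertical above 0.07 rad).
It fails at once if the gripper or arm touches the tote (contact force between any of the fingers, the arm and tote above 0.5 N).
It fails at once if the hook is let go more than 15 mm above its place in the rest, or dropped below it (height (world z) of hook_grip below 0.06 m or (height (world z) of hook_grip above 0.09 m and contact force between the fingers and hook below 0.1 N)).
It fails at once if the grey tote is shifted by more than 10 mm or another thing on the bench or rack by more than 20 mm (distance of spare_tote from where it was at the start of the episode above 0.01 m or distance of any of grinder, level, chipping_hammer, magnet_square, wire_spool, rod_box from where it was at the start of the episode above 0.02 m).
It also fails if it takes over 72 s, if anything falls off the work surface, if the arm or the gripper's body presses on something with over 40 N, if the wrist force passes 120 N, or if a joint passes its speed limit or range.

## Working session

There is one attempt and no reset: what is moved stays moved. The work goes in short steps, Python scripts to look and compute and a tool call to move; the robot and the scene stay as the last step left them, time stands still between calls to the robot, and variables do not carry over. Pictures are saved under pics/ and viewed, and the job is handed in when it is done.

Besides the shell and the picture viewer there is one more tool, called after "Emit:" in YAML: its name, and indented under it one key for each argument. carry_out: Moves the arm, as the interface text tells. Its arguments: {"type":"object","properties":{"deltas":{"type":"array"},"force":{"type":"number"}},"required":["deltas"]}

```bash
ls; mkdir -p pics; python3 - <<'E'
from cell import robot, imaging
import cv2, numpy as np
s=robot.observe(); print(s)
for c in ("scene","side","wrist"):
    p,d=imaging.read_camera(c); cv2.imwrite(f"pics/{c}0.png",p[:,:,::-1]); np.save(f"pics/{c}0.npy",d)
    print(c,imaging.camera_params(c))
E
```

```text
pics
{'time': 0.0, 'joint_positions': array([ 1.09039001e+00,  3.51259310e-01,  1.65239669e+00, -5.17928139e-06,
        1.13910276e+00, -8.46028258e-02]), 'qvel': array([ 0.00093573, -0.0006605 , -0.0009281 , -0.00017811,  0.00060813,
        0.00014265]), 'effort': array([ 1.44671496e-03, -5.06110203e+01, -2.91405487e+01, -3.79376411e-05,
        4.58165960e-03, -1.53192179e-06]), 'ee_pos': array([0.2118719 , 0.50718055, 0.20925621]), 'ee_rot': array([ 1.96611366e-01,  9.80481326e-01, -5.60597512e-04, -1.60275003e-04]), 'force': array([-0.07401719,  0.31073184,  0.13201458]), 'wrist_torque': array([-0.00231762,  0.00308847,  0.02878136]), 'gripper_width': 0.08509861547821689}
scene {'fovy': 52.27484353106449, 'cx': 319.59152592739247, 'cy': 203.00167578508933, 'k1': -0.06792430928481899, 'R': array([[ 0.49275869,  0.87006675, -0.01314241],
       [ 0.71360359, -0.41269716, -0.56608389],
       [-0.4979546 ,  0.26956429, -0.82424287]]), 't': array([-0.28483439, -0.33838173,  1.50521637])}
side {'fovy': 50.40739002767588, 'cx': 315.1170357377082, 'cy': 202.66177592337618, 'k1': -0.0963099879219927, 'R': array([[ 0.80228322, -0.59693059,  0.00393754],
       [-0.2972892 , -0.40526351, -0.86451178],
       [ 0.51764927,  0.69241271, -0.50259713]]), 't': array([-0.43990653,  0.30384864,  0.8297047 ])}
wrist {'fovy': 62.241763728029966, 'cx': 317.1972543768214, 'cy': 201.47505641980342, 'k1': -0.06752904155410676, 'T_tool_cam': array([[-9.37722027e-04, -9.61795709e-01, -2.73766570e-01,
         6.91194465e-02],
       [ 9.99999533e-01, -8.37495783e-04, -4.82972549e-04,
        -4.76638102e-04],
       [ 2.35242577e-04, -2.73766895e-01,  9.61796045e-01,
        -1.65289444e-01],
       [ 0.00000000e+00,  0.00000000e+00,  0.00000000e+00,
         1.00000000e+00]])}
```

View pics/scene0.png

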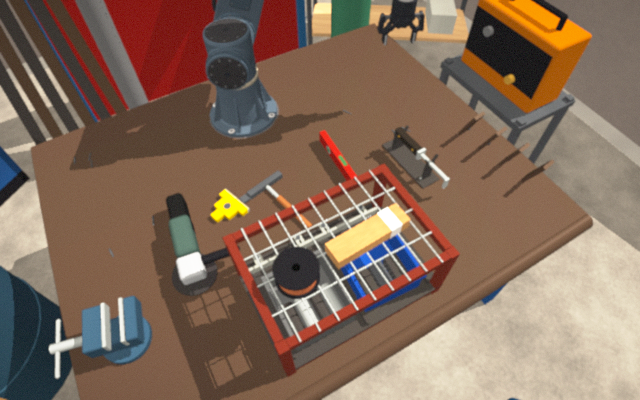

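View pics/side0.png

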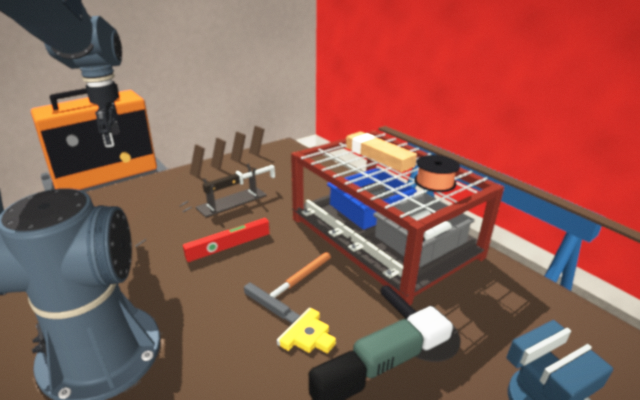

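View pics/wrist0.png

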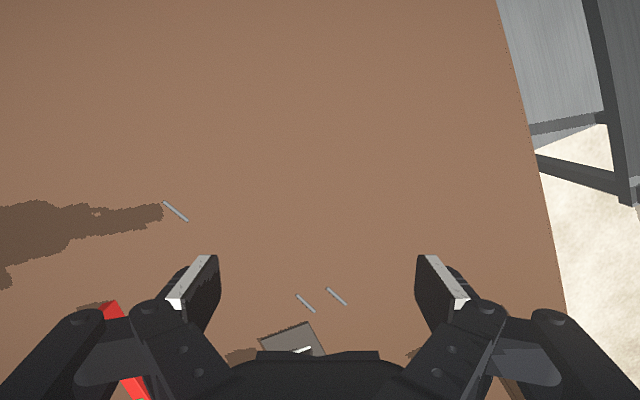

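```bash
python3 - <<'E'
from cell import robot, imaging
for c in ("scene","side"):
  for n in ("rack","stop_base","tote_lip","tote_left","tote_right","tote","spare_tote","hook_grip","hook_claw","hook","rest_seat","lane_left","lane_right"):
    r=imaging.recognise(c,n)
    print(c,n,[(round(x["score"],2),[round(float(v),4) for v in x["at"]]) for x in r[:3]])
print(robot.observe()["time"])
E
```

```text
scene rack [(0.96, [0.8064, -0.0534, 0.209]), (0.44, [0.8057, 0.0605, 0.0716])]
scene stop_base [(0.84, [0.6157, -0.0375, 0.053])]
scene tote_lip [(0.61, [0.805, 0.0593, 0.0719])]
scene tote_left [(0.95, [0.8018, 0.0634, 0.0715])]
scene tote_right [(0.58, [0.8072, 0.0603, 0.0714])]
scene tote [(0.58, [0.5348, -0.3637, 0.0733]), (0.55, [0.8055, 0.0615, 0.0705])]
scene spare_tote [(0.57, [0.799, -0.1448, 0.0693])]
scene hook_grip [(0.74, [0.8084, 0.0575, 0.0726]), (0.61, [0.5209, 0.3843, 0.0791])]
scene hook_claw [(0.64, [0.5228, 0.3775, 0.0801])]
scene hook [(0.93, [0.5189, 0.3792, 0.0781])]
scene rest_seat [(0.68, [0.5153, 0.376, 0.0118])]
scene lane_left [(0.86, [0.8043, -0.0571, 0.2077])]
scene lane_right [(0.64, [0.8047, -0.0549, 0.2057]), (0.56, [0.3848, -0.2112, 0.0159])]
side rack [(0.71, [0.6313, -0.1675, 0.0991])]
side stop_base [(0.65, [0.6307, -0.0839, 0.0489])]
side tote_lip [(0.56, [0.7689, 0.0491, 0.0897]), (0.29, [0.631, -0.1667, 0.1002])]
side tote_left [(0.6, [0.7667, 0.0533, 0.0878])]
side tote_right [(0.86, [0.7663, 0.0504, 0.0899])]
side tote [(0.57, [0.7695, 0.0492, 0.0864])]
side spare_tote [(0.86, [0.7794, -0.1681, 0.0821])]
side hook_grip [(0.91, [0.503, 0.3779, 0.084])]
side hook_claw [(0.88, [0.4994, 0.3768, 0.0802])]
side hook [(0.8, [0.5047, 0.3788, 0.0748]), (0.21, [0.7691, 0.0503, 0.088])]
side rest_seat [(0.77, [0.4948, 0.3795, 0.0129]), (0.46, [0.7684, 0.0541, 0.0874])]
side lane_left [(0.62, [0.6324, -0.1679, 0.0957]), (0.38, [0.7717, 0.0494, 0.0864])]
side lane_right [(0.68, [0.632, -0.1641, 0.0953])]
1.45
```

```bash
cat > h.py <<'E'
import numpy as np, cv2
from cell import robot, imaging
def cloud(c,d,P=None,T=None):
    P=P or imaging.camera_params(c); f=200/np.tan(np.radians(P["fovy"]/2))
    v,u=np.mgrid[0:400,0:640].astype(float)
    K=np.array([[f,0,P["cx"]],[0,f,P["cy"]],[0,0,1]])
    pts=cv2.undistortPoints(np.stack([u.ravel(),v.ravel()],1)[:,None],K,np.array([P["k1"],0,0,0,0.])).reshape(400,640,2)
    X=np.dstack([pts*d[...,None],d])
    if T is None: X=(X-P["t"])@P["R"]
    else:
        M=T@P["T_tool_cam"]; X=X@M[:3,:3].T+M[:3,3]
    X[d<=0]=np.nan
    return X
def proj(c,X,T=None):
    P=imaging.camera_params(c); f=200/np.tan(np.radians(P["fovy"]/2))
    X=np.atleast_2d(X).astype(float)
    if T is None: Y=X@P["R"].T+P["t"]
    else:
        M=np.linalg.inv(T@P["T_tool_cam"]); Y=X@M[:3,:3].T+M[:3,3]
    a=Y[:,:2]/Y[:,2:]; r=(a**2).sum(1,keepdims=True); a=a*(1+P["k1"]*r)
    return a*f+[P["cx"],P["cy"]]
def tool(s=None):
    from scipy.spatial.transform import Rotation as R
    s=s or robot.observe(); T=np.eye(4); T[:3,:3]=R.from_quat(s["ee_rot"]).as_matrix(); T[:3,3]=s["ee_pos"]; return T
def save(n,p,s=1): cv2.imwrite(f"pics/{n}.png",cv2.resize(np.ascontiguousarray(p[:,:,::-1]),None,fx=s,fy=s,interpolation=cv2.INTER_CUBIC))
E
python3 - <<'E'
from h import *
for c in("scene","side"):
    p=cv2.imread(f"pics/{c}0.png"); d=np.load(f"pics/{c}0.npy"); X=cloud(c,d)
    hsv=cv2.cvtColor(p,cv2.COLOR_BGR2HSV)
    H,S,V=[hsv[...,i].astype(int) for i in range(3)]
    ok=np.isfinite(X[...,0])
    blue=(H>105)&(H<130)&(S>150)&ok&(X[...,0]>.55)&(X[...,0]<1.1)&(X[...,2]>.02)&(X[...,2]<.13)&(abs(X[...,1])<.4)
    b=X[blue]; print(c,"blue",len(b),np.percentile(b,[1,50,99],axis=0).round(3).tolist())
    top=b[b[:,2]>.103]; print(" toplip",len(top)); 
    if len(top)>5:print(top[np.argsort(top[:,0])][:12].round(3).tolist()); print(cv2.minAreaRect(top[:,:2].astype(np.float32)))
    beam=ok&((H<8)|(H>172))&(S>120)&(X[...,2]>.205)&(X[...,2]<.235)&(X[...,0]>.5)&(X[...,0]<1.1)&(abs(X[...,1])<.45)
    r=X[beam]; print(" beam",len(r),cv2.minAreaRect(r[:,:2].astype(np.float32)),np.median(r[:,2]))
    hk=ok&(X[...,2]>.035)&(X[...,2]<.12)&(X[...,0]>.3)&(X[...,0]<.75)&(X[...,1]>.28)&(X[...,1]<.48)
    h=X[hk]; print(" hook",len(h),np.percentile(h,[1,50,99],axis=0).round(3).tolist())
    crop=lambda u0,u1,v0,v1:p[v0:v1,u0:u1]
    cc=crop(370,470,110,200) if c=="scene" else crop(180,300,110,230)
    cv2.imwrite(f"pics/{c}_hook.png",cv2.resize(cc,None,fx=5,fy=5,interpolation=cv2.INTER_CUBIC))
    cc=crop(220,460,160,370) if c=="scene" else crop(280,510,110,310)
    cv2.imwrite(f"pics/{c}_rack.png",cv2.resize(cc,None,fx=2.8,fy=2.8,interpolation=cv2.INTER_CUBIC))
E
```

```text
scene blue 1187 [[0.735, -0.037, 0.041], [0.801, 0.08, 0.064], [0.888, 0.132, 0.114]]
 toplip 276
[[0.759, 0.13, 0.111], [0.76, 0.131, 0.105], [0.762, 0.13, 0.104], [0.763, 0.13, 0.116], [0.763, 0.131, 0.111], [0.765, -0.033, 0.105], [0.765, 0.13, 0.11], [0.765, 0.132, 0.113], [0.766, 0.132, 0.11], [0.767, -0.026, 0.112], [0.767, -0.032, 0.113], [0.768, 0.129, 0.103]]
((0.8200456500053406, 0.04759585112333298), (0.1700664460659027, 0.13086561858654022), 86.57574462890625)
 beam 5036 ((0.7549694180488586, -0.04492105543613434), (0.4587785303592682, 0.31034016609191895), 89.3800048828125) 0.2145415381803795
 hook 750 [[0.424, 0.362, 0.037], [0.528, 0.384, 0.08], [0.666, 0.41, 0.1]]
side blue 1423 [[0.686, -0.039, 0.042], [0.701, 0.033, 0.088], [0.877, 0.131, 0.116]]
 toplip 444
[[0.683, -0.012, 0.112], [0.683, -0.012, 0.109], [0.684, -0.027, 0.107], [0.684, -0.03, 0.111], [0.684, -0.03, 0.108], [0.685, -0.026, 0.109], [0.685, -0.014, 0.112], [0.685, 0.015, 0.114], [0.685, -0.005, 0.114], [0.685, -0.014, 0.106], [0.685, 0.011, 0.116], [0.685, -0.017, 0.108]]
((0.7850019931793213, 0.04636364057660103), (0.17056383192539215, 0.19570831954479218), 86.30311584472656)
 beam 2592 ((0.7510360479354858, -0.04669436812400818), (0.46314749121665955, 0.31074315309524536), 89.51866149902344) 0.21584359584366092
 hook 811 [[0.415, 0.359, 0.038], [0.507, 0.378, 0.08], [0.663, 0.41, 0.103]]
```

View crops.

View pics/scene_hook.png

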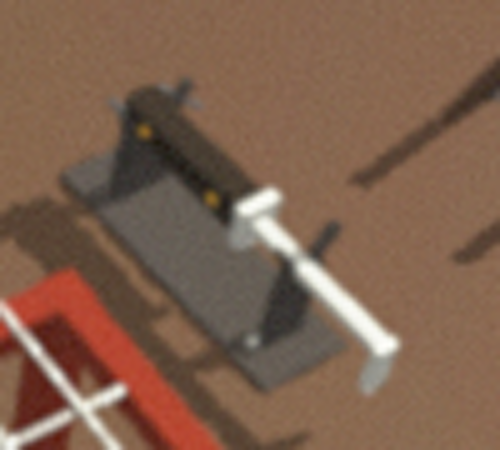

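View pics/side_hook.png

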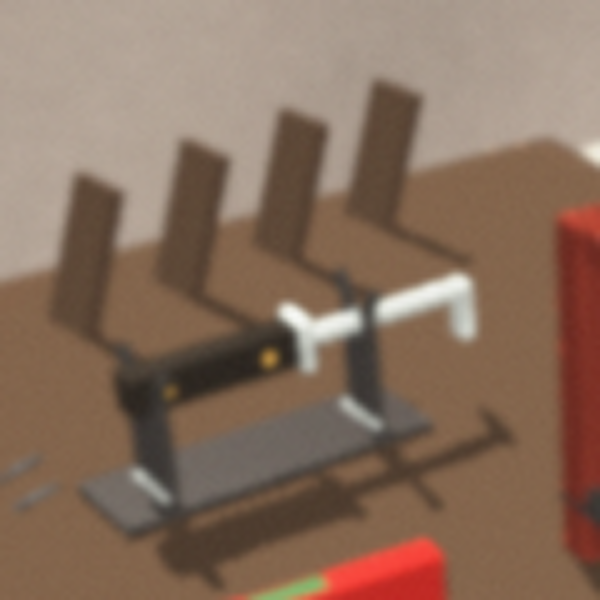

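View pics/scene_rack.png

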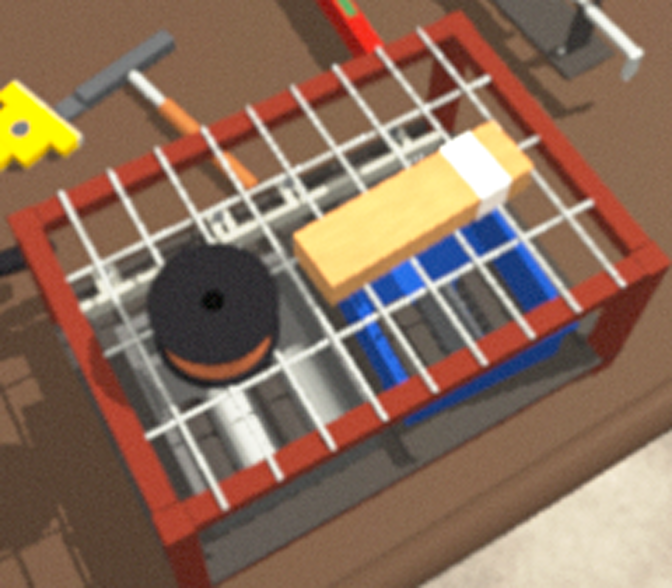

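View pics/side_rack.png

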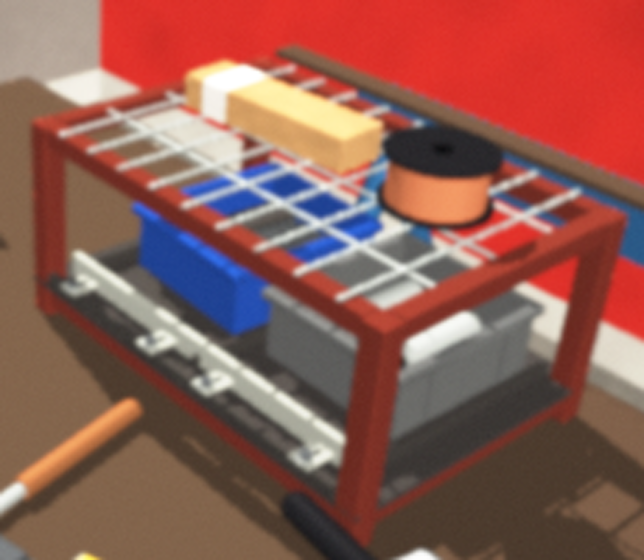

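```bash
python3 - <<'E'
from h import *
for c in("scene","side"):
    p=cv2.imread(f"pics/{c}0.png"); d=np.load(f"pics/{c}0.npy"); X=cloud(c,d)
    hsv=cv2.cvtColor(p,cv2.COLOR_BGR2HSV); H,S,V=[hsv[...,i].astype(int) for i in range(3)]
    ok=np.isfinite(X[...,0])
    # front beam: red, z>.19, front
    beam=ok&((H<8)|(H>172))&(S>120)&(X[...,2]>.19)&(X[...,2]<.225)&(X[...,0]>.58)&(X[...,0]<.625)&(abs(X[...,1])<.3)
    r=X[beam]
    from numpy import polyfit
    # front edge: min x per y bin
    bins=np.arange(-.26,.18,.02); e=[]
    for a in bins:
        m=(r[:,1]>=a)&(r[:,1]<a+.02)
        if m.sum()>5: e.append((a+.01,np.percentile(r[m,0],5),np.percentile(r[m,0],95)))
    e=np.array(e); print(c,"front",polyfit(e[:,0],e[:,1],1),"back",polyfit(e[:,0],e[:,2],1), r[:,1].min(),r[:,1].max())
    blue=(H>105)&(H<130)&(S>150)&ok&(X[...,0]>.66)&(X[...,0]<.70)&(X[...,2]>.095)&(X[...,2]<.13)&(abs(X[...,1])<.4)
    b=X[blue]; e=[]
    for a in np.arange(-.04,.14,.01):
        m=(b[:,1]>=a)&(b[:,1]<a+.01)
        if m.sum()>3: e.append((a+.005,np.percentile(b[m,0],10),np.median(b[m,0]),np.percentile(b[m,0],95)))
    if e: e=np.array(e); print(" lip",e.round(4).tolist(),polyfit(e[:,0],e[:,2],1))
    # hook profile, dark handle and shank z>.05
    hk=ok&(X[...,2]>.066)&(X[...,2]<.12)&(X[...,0]>.35)&(X[...,0]<.75)&(X[...,1]>.3)&(X[...,1]<.46)
    h=X[hk]
    for a in np.arange(.40,.70,.01):
        m=(h[:,0]>=a)&(h[:,0]<a+.01)
        if m.sum()>2: print("  ",round(a,3),m.sum(),np.percentile(h[m],[5,50,95],axis=0)[:,1:].round(3).tolist(), p[hk][m].mean(0).round())
E
```

```text
scene front [0.01036206 0.60435456] back [0.01240078 0.6232911 ] -0.273286749075752 0.1857316342542612
   0.42 24 [[0.373, 0.076], [0.381, 0.086], [0.394, 0.089]] [52. 62. 73.]
   0.43 48 [[0.357, 0.072], [0.387, 0.087], [0.412, 0.093]] [57. 65. 76.]
   0.44 33 [[0.366, 0.069], [0.376, 0.086], [0.394, 0.09]] [45. 63. 77.]
   0.45 30 [[0.373, 0.071], [0.379, 0.086], [0.396, 0.09]] [45. 55. 66.]
   0.46 23 [[0.374, 0.069], [0.377, 0.086], [0.393, 0.091]] [43. 53. 62.]
   0.47 30 [[0.374, 0.073], [0.381, 0.087], [0.397, 0.09]] [46. 56. 67.]
   0.48 26 [[0.374, 0.068], [0.377, 0.086], [0.396, 0.091]] [44. 53. 62.]
   0.49 26 [[0.375, 0.07], [0.381, 0.088], [0.395, 0.09]] [47. 56. 67.]
   0.5 27 [[0.376, 0.072], [0.382, 0.088], [0.397, 0.09]] [45. 58. 69.]
   0.51 29 [[0.375, 0.069], [0.38, 0.086], [0.394, 0.09]] [46. 64. 77.]
   0.52 28 [[0.376, 0.067], [0.381, 0.086], [0.396, 0.091]] [56. 65. 73.]
   0.53 28 [[0.375, 0.071], [0.381, 0.088], [0.399, 0.092]] [178. 187. 187.]
   0.54 39 [[0.374, 0.069], [0.385, 0.084], [0.398, 0.093]] [178. 188. 188.]
   0.55 16 [[0.382, 0.074], [0.387, 0.
[... 2855 characters left out ...]
19. 126. 129.]
   0.58 47 [[0.367, 0.071], [0.377, 0.088], [0.408, 0.105]] [ 84.  93. 102.]
   0.59 8 [[0.38, 0.077], [0.383, 0.08], [0.385, 0.084]] [190. 198. 197.]
   0.6 9 [[0.383, 0.073], [0.386, 0.082], [0.393, 0.085]] [200. 210. 210.]
   0.61 13 [[0.382, 0.075], [0.385, 0.08], [0.396, 0.083]] [207. 215. 215.]
   0.62 11 [[0.382, 0.075], [0.387, 0.082], [0.393, 0.084]] [213. 221. 221.]
   0.63 11 [[0.382, 0.075], [0.386, 0.081], [0.394, 0.084]] [207. 215. 215.]
   0.64 10 [[0.382, 0.075], [0.385, 0.079], [0.392, 0.083]] [210. 217. 216.]
   0.65 13 [[0.382, 0.071], [0.387, 0.081], [0.395, 0.084]] [207. 215. 214.]
   0.66 11 [[0.381, 0.07], [0.384, 0.079], [0.395, 0.083]] [176. 188. 193.]
```

```bash
cat >> h.py <<'E'
from scipy.spatial.transform import Rotation as Rn
def target(p,yaw):
    c,s=np.cos(yaw),np.sin(yaw)
    R=np.array([[-c,-s*-1*-1*-1,0],[-s,c,0],[0,0,-1]]).astype(float)
    R=np.column_stack([[-c,-s,0],[-s,c,0],[0,0,-1]])
    T=np.eye(4);T[:3,:3]=R;T[:3,3]=p;return T
def delta(p,yaw):
    A=tool();B=target(p,yaw);D=np.linalg.inv(A)@B
    return Rn.from_matrix(D[:3,:3]).as_rotvec().round(4),D[:3,3].round(4)
E
python3 - <<'E'
from h import *
print(np.linalg.det(target([0,0,0],.1)[:3,:3]),delta([.478,.385,.20],.025)); print(tool().round(3))
E
```

```text
1.0000000000000002 (array([-0.    , -0.    , -0.4208]), array([-0.2927, -0.0104,  0.0098]))
[[-0.923  0.386 -0.     0.212]
 [ 0.386  0.923 -0.     0.507]
 [ 0.    -0.    -1.     0.21 ]
 [ 0.     0.     0.     1.   ]]
```

Emit:
carry_out:
  deltas: [0,0,-0.1,-0.05,0,0,0,0,0,-0.2,-0.1,0,0,0,0,0,-0.3,-0.15,0,0,0,0,0,-0.4,-0.2,-0.005,0.005,0,0,0,-0.421,-0.25,-0.01,0.01,0,0,0,-0.421,-0.293,-0.01,0.01,0,0,0,-0.421,-0.293,-0.01,0.01,0,0,0,-0.421,-0.293,-0.01,0.01,0,0,0,-0.421,-0.293,-0.01,0.01,0]

```text
time: 2.2
ee_pos: [0.48, 0.384, 0.1992]
ee_rot: [-0.011, 1.0, -0.0, -0.0]
force: [-0.5, -0.5, -0.4]
gripper_width: 0.0854
```

```bash
python3 - <<'E'
from h import *
s=robot.observe();p,d=imaging.read_camera("wrist");save("w1",p);np.save("pics/w1.npy",d);print(s["time"],s["ee_pos"],tool(s).round(3).tolist(),s["force"])
X=cloud("wrist",d,T=tool(s))
m=np.isfinite(X[...,0])&(X[...,2]>.066)&(X[...,2]<.11)&(X[...,0]>.35)&(X[...,0]<.75)&(X[...,1]>.3)&(X[...,1]<.46)
h=X[m];pp=p[m]
for a in np.arange(.40,.70,.01):
    k=(h[:,0]>=a)&(h[:,0]<a+.01)
    if k.sum()>2: print(round(a,3),k.sum(),np.percentile(h[k],[2,50,98],axis=0)[:,1:].round(3).tolist(),pp[k].mean(0).round())
E
```

```text
2.2 [0.48000498 0.38403652 0.1992479 ] [[-1.0, -0.022, -0.0, 0.48], [-0.022, 1.0, -0.0, 0.384], [0.0, -0.0, -1.0, 0.199], [0.0, 0.0, 0.0, 1.0]] [-0.4799267  -0.50998116 -0.39175305]
0.41 191 [[0.373, 0.086], [0.384, 0.089], [0.395, 0.091]] [96. 84. 73.]
0.42 600 [[0.356, 0.076], [0.385, 0.09], [0.414, 0.095]] [105.  95.  84.]
0.43 617 [[0.355, 0.078], [0.383, 0.09], [0.413, 0.095]] [108.  97.  86.]
0.44 343 [[0.373, 0.081], [0.384, 0.09], [0.396, 0.091]] [106.  92.  79.]
0.45 334 [[0.373, 0.087], [0.384, 0.09], [0.396, 0.091]] [102.  90.  78.]
0.46 326 [[0.373, 0.086], [0.385, 0.09], [0.396, 0.092]] [102.  90.  78.]
0.47 315 [[0.374, 0.087], [0.386, 0.09], [0.397, 0.091]] [102.  90.  78.]
0.48 298 [[0.375, 0.087], [0.386, 0.09], [0.397, 0.092]] [102.  90.  77.]
0.49 301 [[0.375, 0.087], [0.386, 0.09], [0.397, 0.091]] [101.  89.  77.]
0.5 298 [[0.375, 0.079], [0.386, 0.09], [0.399, 0.091]] [109.  95.  79.]
0.51 293 [[0.375, 0.086], [0.387, 0.09], [0.398, 0.091]] [104.  92.  79.]
0.52 275 [[0.376, 0.087], [0.387, 0.09], [0.398, 0.091]] [102.  90.  78.]
0.53 431 [[0.373, 0.072], [0.387,
[... 229 characters left out ...]
0.394, 0.082]] [254. 255. 254.]
0.57 500 [[0.366, 0.067], [0.389, 0.083], [0.411, 0.104]] [126. 122. 116.]
0.58 356 [[0.365, 0.07], [0.388, 0.088], [0.412, 0.105]] [159. 153. 146.]
0.59 103 [[0.384, 0.079], [0.389, 0.081], [0.394, 0.082]] [252. 252. 251.]
0.6 105 [[0.384, 0.078], [0.389, 0.081], [0.395, 0.082]] [250. 250. 248.]
0.61 100 [[0.384, 0.079], [0.389, 0.081], [0.395, 0.082]] [251. 250. 249.]
0.62 100 [[0.385, 0.079], [0.391, 0.081], [0.396, 0.082]] [254. 254. 252.]
0.63 95 [[0.385, 0.079], [0.391, 0.081], [0.397, 0.082]] [253. 254. 252.]
0.64 92 [[0.386, 0.078], [0.391, 0.081], [0.397, 0.082]] [252. 253. 251.]
0.65 120 [[0.384, 0.068], [0.39, 0.08], [0.399, 0.082]] [234. 234. 230.]
```

View pics/w1.png

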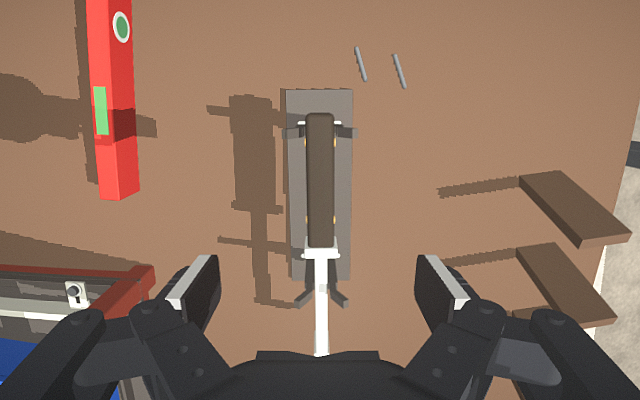

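```bash
python3 - <<'E'
from h import *
s=robot.observe();d=np.load("pics/w1.npy");p=cv2.imread("pics/w1.png")
X=cloud("wrist",d,T=tool(s))
m=np.isfinite(X[...,0])&(X[...,2]>.068)&(X[...,2]<.098)&(X[...,0]>.35)&(X[...,0]<.75)&(abs(X[...,1]-.386)<.0135)
h=X[m]
print(np.percentile(h[:,0],[0,.2,.5,1,99,99.5,99.9,100]))
t=h[(h[:,2]>.085)]; print("handle",t[:,0].min(),np.percentile(t[:,0],[.5,99.5]))
e=[]
for a in np.arange(.415,.65,.005):
    if .527<a<.55 or .565<a<.595 or .42<a<.442: continue
    k=(h[:,0]>=a)&(h[:,0]<a+.005); e.append((a+.0025,(np.percentile(h[k,1],3)+np.percentile(h[k,1],97))/2))
e=np.array(e); f=np.polyfit(e[:,0],e[:,1],1); print(f,np.polyval(f,.476))
fk=X[np.isfinite(X[...,0])&(X[...,2]>.085)&(X[...,2]<.108)&(abs(X[...,1]-.386)>.018)&(abs(X[...,1]-.386)<.03)&(X[...,0]>.4)&(X[...,0]<.62)]
for lo,hi in((.40,.45),(.55,.62)):
    q=fk[(fk[:,0]>lo)&(fk[:,0]<hi)]; print(len(q),np.percentile(q[:,0],[2,50,98]))
E
```

```text
[0.41319134 0.41341003 0.41403455 0.41483468 0.65370557 0.65505644
 0.65656475 0.65831084]
handle 0.41319134039994815 [0.41358916 0.58216067]
[0.03460461 0.36982265] 0.38629445144757896
295 [0.42447417 0.42910631 0.43378708]
179 [0.57492451 0.57753205 0.58419817]
```

```bash
python3 - <<'E'
from h import *
print(delta([.475,.3863,.057],.034))
E
```

```text
(array([-0.0002, -0.0007, -0.0103]), array([0.0035, 0.0015, 0.1424]))
```

Emit:
carry_out:
  deltas: [0,0,-0.01,0.0035,0.0015,0.035,0,0,0,-0.01,0.0035,0.0015,0.07,0,0,0,-0.01,0.0035,0.0015,0.105,0,0,0,-0.01,0.0035,0.0015,0.13,0,0,0,-0.01,0.0035,0.0015,0.142,0,0,0,-0.01,0.0035,0.0015,0.142,0,0,0,-0.01,0.0035,0.0015,0.142,0]

```text
time: 2.83
ee_pos: [0.4747, 0.3871, 0.0583]
ee_rot: [-0.017, 1.0, 0.0, -0.0]
force: [0.9, 0.2, 0.4]
gripper_width: 0.0856
```

```bash
python3 - <<'E'
from h import *
s=robot.observe();print(s["time"],s["ee_pos"],s["force"],tool(s)[:3,:2].round(4).tolist())
p,d=imaging.read_camera("wrist");save("w2",p)
E
```

```text
2.8333 [0.47474305 0.38711564 0.0583494 ] [0.93685349 0.22464393 0.44566978] [[-0.9994, -0.0347], [-0.0347, 0.9994], [0.0003, 0.0002]]
```

View pics/w2.png

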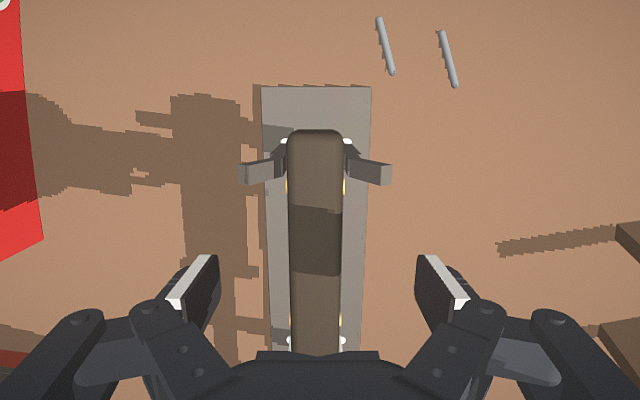

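Emit:
carry_out:
  deltas: [0,0,0,0,0,0,100,0,0,0,0,0,0,180,0,0,0,0,0,0,255,0,0,0,0,0,0,255,0,0,0,0,0,0,255,0,0,0,0,0,0,255,0,0,0,0,0,0,255,0,0,0,0,0,0,255,0,0,0,0,0,0,255,0,0,0,0,0,0,255]
  force: 100

```text
time: 3.72
ee_pos: [0.4756, 0.3876, 0.06]
ee_rot: [-0.017, 1.0, 0.001, 0.001]
force: [-2.1, -0.4, 6.5]
gripper_width: 0.0207
```

```bash
python3 - <<'E'
from h import *
s=robot.observe();print(s["time"],s["ee_pos"],s["force"],s["wrist_torque"],s["gripper_width"])
E
```

```text
3.7167 [0.47561729 0.38755715 0.0600166 ] [-2.11199594 -0.41508012  6.46151503] [-0.10835613  0.32801771 -0.21786511] 0.020653688529048534
```

Emit:
carry_out:
  deltas: [0,0,0,0,0,-0.006,255,0,0,0,0,0,-0.02,255,0,0,0,0,0,-0.035,255,0,0,0,0,0,-0.05,255,0,0,0,0,0,-0.065,255,0,0,0,0,0,-0.08,255,0,0,0,0,0,-0.084,255,0,0,0,0,0,-0.084,255,0,0,0,0,0,-0.084,255]

```text
time: 4.47
ee_pos: [0.4751, 0.3871, 0.1433]
ee_rot: [-0.017, 1.0, 0.001, 0.0]
force: [-0.7, -0.9, -2.2]
gripper_width: 0.0206
```

```bash
python3 - <<'E'
from h import *
s=robot.observe();print(s["time"],s["ee_pos"],s["force"],s["wrist_torque"],s["gripper_width"],tool(s)[:3,:3].round(4).tolist())
for c in("side","wrist","scene"):
    p,d=imaging.read_camera(c);save(c+"3",p);X=cloud(c,d,T=tool(s) if c=="wrist" else None)
    m=np.isfinite(X[...,0])&(X[...,2]>.105)&(X[...,2]<.2)&(X[...,0]>.40)&(X[...,0]<.75)&(X[...,1]>.365)&(X[...,1]<.41)&(X[...,2]<.18)
    h=X[m]
    for a in np.arange(.40,.70,.02):
        k=(h[:,0]>=a)&(h[:,0]<a+.02)
        if k.sum()>2: print(c,round(a,3),k.sum(),np.percentile(h[k],[2,50,98],axis=0)[:,1:].round(3).tolist(),h[k,0].max().round(4))
E
```

```text
4.4667 [0.47511827 0.3871494  0.14331816] [-0.72946972 -0.91490961 -2.19664097] [-0.03763625  0.11051161  0.02282553] 0.020567864149598294 [[-0.9994, -0.0339, 0.0009], [-0.0339, 0.9994, 0.0014], [-0.0009, 0.0013, -1.0]]
side 0.4 27 [[0.37, 0.151], [0.381, 0.164], [0.393, 0.175]] 0.4198
side 0.42 68 [[0.37, 0.151], [0.375, 0.166], [0.391, 0.176]] 0.4394
side 0.44 66 [[0.371, 0.151], [0.376, 0.167], [0.393, 0.177]] 0.46
side 0.46 69 [[0.367, 0.15], [0.376, 0.17], [0.401, 0.179]] 0.48
side 0.48 53 [[0.37, 0.149], [0.376, 0.163], [0.388, 0.176]] 0.4997
side 0.5 67 [[0.373, 0.15], [0.377, 0.167], [0.391, 0.177]] 0.5197
side 0.52 77 [[0.371, 0.147], [0.377, 0.168], [0.4, 0.178]] 0.5397
side 0.54 25 [[0.372, 0.146], [0.384, 0.162], [0.392, 0.176]] 0.5591
side 0.56 23 [[0.381, 0.156], [0.385, 0.163], [0.393, 0.166]] 0.5797
side 0.58 28 [[0.365, 0.106], [0.385, 0.162], [0.4, 0.166]] 0.5997
side 0.6 22 [[0.38, 0.157], [0.385, 0.162], [0.39, 0.166]] 0.6192
side 0.62 22 [[0.382, 0.156], [0.387, 0.162], [0.397, 0.165]] 0.6398
side 0.64 50 [[0.38, 0.127], [0.388, 0.15], [0.398, 0.165]] 0.6596
side
[... 807 characters left out ...]
99, 0.18]] 0.4798
scene 0.48 73 [[0.367, 0.146], [0.379, 0.17], [0.402, 0.179]] 0.4997
scene 0.5 63 [[0.374, 0.146], [0.38, 0.169], [0.397, 0.174]] 0.52
scene 0.52 66 [[0.371, 0.149], [0.379, 0.17], [0.402, 0.175]] 0.5398
scene 0.54 71 [[0.372, 0.143], [0.384, 0.161], [0.4, 0.175]] 0.5598
scene 0.56 31 [[0.38, 0.153], [0.386, 0.16], [0.393, 0.163]] 0.5799
scene 0.58 32 [[0.382, 0.15], [0.387, 0.16], [0.394, 0.165]] 0.5997
scene 0.6 31 [[0.383, 0.152], [0.387, 0.159], [0.394, 0.162]] 0.62
scene 0.62 34 [[0.384, 0.152], [0.388, 0.159], [0.397, 0.164]] 0.6396
scene 0.64 43 [[0.384, 0.128], [0.387, 0.159], [0.398, 0.163]] 0.6599
scene 0.66 50 [[0.383, 0.122], [0.388, 0.144], [0.4, 0.162]] 0.6666
```

View pics/side3.png

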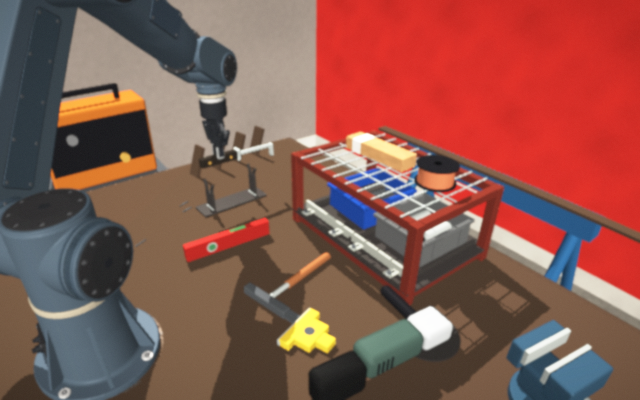

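```bash
python3 - <<'E'
from h import *
for w in ([.39,.387,.1433],[.385,.25,.1433],[.385,.054,.1433],[.44,.054,.1433]): print(w,*delta(w,-.011))
E
```

```text
[0.39, 0.387, 0.1433] [0.0009 0.0002 0.045 ] [ 0.085   0.0028 -0.0004]
[0.385, 0.25, 0.1433] [0.0009 0.0002 0.045 ] [ 0.0946 -0.134  -0.0005]
[0.385, 0.054, 0.1433] [0.0009 0.0002 0.045 ] [ 0.1013 -0.3298 -0.0007]
[0.44, 0.054, 0.1433] [0.0009 0.0002 0.045 ] [ 0.0463 -0.3317 -0.0007]
```

Emit:
carry_out:
  deltas: [0,0,0.01,0.025,0,0,255,0,0,0.02,0.055,0,0,255,0,0,0.03,0.085,0.003,0,255,0,0,0.045,0.088,-0.02,0,255,0,0,0.045,0.09,-0.05,0,255,0,0,0.045,0.092,-0.08,0,255,0,0,0.045,0.093,-0.11,0,255,0,0,0.045,0.095,-0.14,0,255,0,0,0.045,0.096,-0.17,0,255,0,0,0.045,0.097,-0.2,0,255,0,0,0.045,0.098,-0.23,-0.001,255,0,0,0.045,0.099,-0.26,-0.001,255,0,0,0.045,0.1,-0.29,-0.001,255,0,0,0.045,0.1,-0.315,-0.001,255,0,0,0.045,0.101,-0.33,-0.001,255,0,0,0.045,0.101,-0.33,-0.001,255,0,0,0.045,0.101,-0.33,-0.001,255]

```text
time: 6.03
ee_pos: [0.3851, 0.0534, 0.1433]
ee_rot: [0.006, 1.0, 0.0, -0.0]
force: [-0.2, -0.6, -3.0]
gripper_width: 0.0205
```

```bash
python3 - <<'E'
from h import *
s=robot.observe();print(s["time"],s["ee_pos"],s["force"],s["wrist_torque"],s["gripper_width"],tool(s)[:3,:3].round(4).tolist())
for w in ([.44,.054,.1433],[.535,.054,.1433]): print(w,*delta(w,-.011))
for c in("side","scene","wrist"):
    p,d=imaging.read_camera(c);save(c+"4",p);np.save(f"pics/{c}4.npy",d)
E
```

```text
6.0333 [0.3851229  0.05341203 0.14333882] [-0.16071584 -0.60209617 -2.95528517] [0.00521104 0.10588316 0.04533577] 0.020455080134976305 [[-0.9999, 0.0129, -0.0004], [0.0129, 0.9999, 0.0009], [0.0004, 0.0009, -1.0]]
[0.44, 0.054, 0.1433] [ 0.0009 -0.0004 -0.0019] [-0.0549  0.0013  0.    ]
[0.535, 0.054, 0.1433] [ 0.0009 -0.0004 -0.0019] [-0.1499  0.0025 -0.    ]
```

View pics/side4.png

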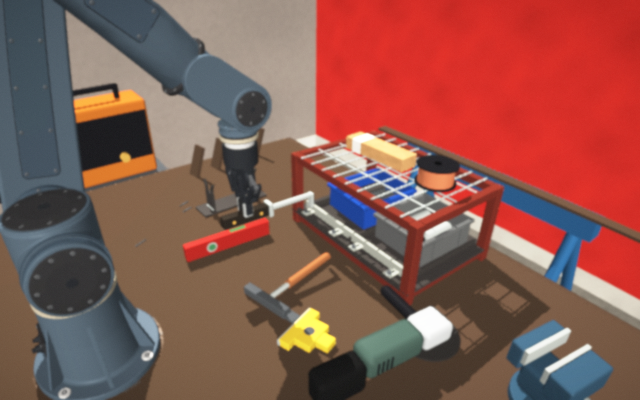

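View pics/scene4.png

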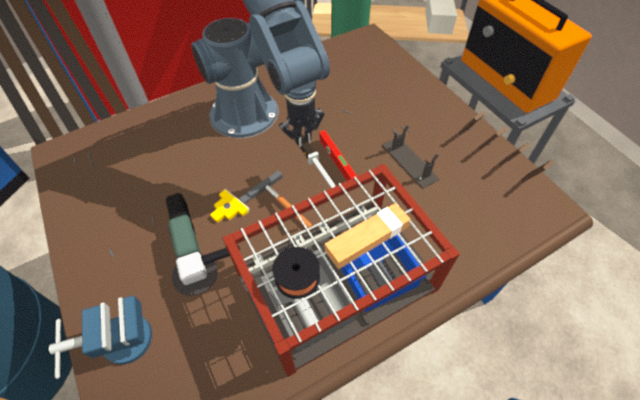

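Emit:
carry_out:
  deltas: [0,0,0,-0.02,0,0,255,0,0,-0.002,-0.04,0,0,255,0,0,-0.002,-0.06,0.001,0,255,0,0,-0.002,-0.08,0.001,0,255,0,0,-0.002,-0.1,0.002,0,255,0,0,-0.002,-0.12,0.002,0,255,0,0,-0.002,-0.135,0.002,0,255,0,0,-0.002,-0.145,0.002,0,255,0,0,-0.002,-0.15,0.0025,0,255,0,0,-0.002,-0.15,0.0025,0,255]

```text
time: 7.02
ee_pos: [0.5356, 0.0562, 0.143]
ee_rot: [0.004, 1.0, 0.0, -0.0]
force: [-0.1, -0.2, -3.6]
gripper_width: 0.0204
```

```bash
python3 - <<'E'
from h import *
s=robot.observe();print(s["time"],s["ee_pos"],s["force"],s["wrist_torque"],tool(s)[:3,:3].round(4).tolist())
for c in("side","scene","wrist"):
    p,d=imaging.read_camera(c);save(c+"5",p);np.save(f"pics/{c}5.npy",d)
    X=cloud(c,d,T=tool(s) if c=="wrist" else None)
    a=p[110:310,280:510] if c=="side" else p[160:370,220:460]
    if c!="wrist":save(c+"5c",a,2.8)
    if c=="side":
      hsv=cv2.cvtColor(p,cv2.COLOR_RGB2HSV); H,S=hsv[...,0].astype(int),hsv[...,1].astype(int)
      ok=np.isfinite(X[...,0])
      w=ok&(S<60)&(X[...,0]>.6)&(X[...,0]<.75)&(abs(X[...,1]-.054)<.04)&(X[...,2]>.113)&(X[...,2]<.18)
      print(len(X[w]),X[w].round(3)[::4].tolist())
E
```

```text
7.0167 [0.5356398  0.05619684 0.14304296] [-0.13137985 -0.24616992 -3.5828876 ] [-0.02083121  0.12502128  0.04484842] [[-1.0, 0.0073, -0.0004], [0.0073, 1.0, 0.001], [0.0004, 0.001, -1.0]]
115 [[0.724, 0.058, 0.163], [0.722, 0.052, 0.163], [0.709, 0.05, 0.165], [0.72, 0.045, 0.163], [0.697, 0.052, 0.164], [0.709, 0.049, 0.162], [0.722, 0.048, 0.158], [0.699, 0.05, 0.162], [0.708, 0.044, 0.161], [0.704, 0.047, 0.158], [0.719, 0.044, 0.152], [0.716, 0.048, 0.148], [0.715, 0.047, 0.146], [0.632, 0.056, 0.164], [0.641, 0.051, 0.164], [0.625, 0.056, 0.164], [0.635, 0.052, 0.162], [0.643, 0.046, 0.162], [0.621, 0.052, 0.164], [0.63, 0.046, 0.163], [0.644, 0.046, 0.159], [0.613, 0.049, 0.165], [0.626, 0.049, 0.161], [0.638, 0.048, 0.157], [0.615, 0.047, 0.162], [0.629, 0.049, 0.157], [0.614, 0.05, 0.158], [0.625, 0.048, 0.155], [0.6, 0.041, 0.16]]
```

View pics/side5c.png

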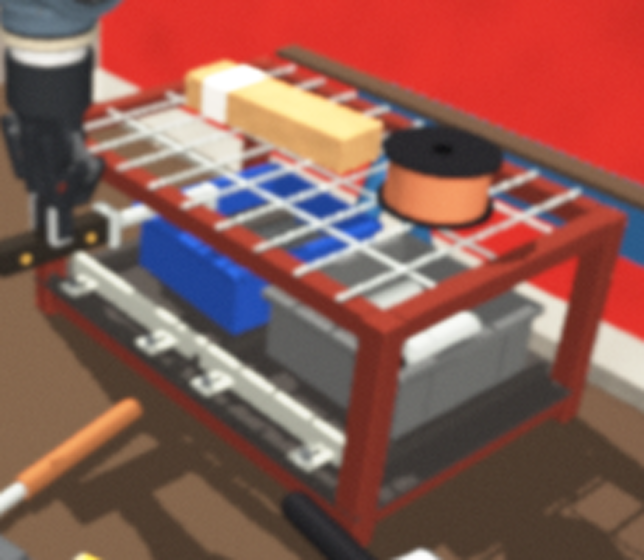

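View pics/scene5c.png

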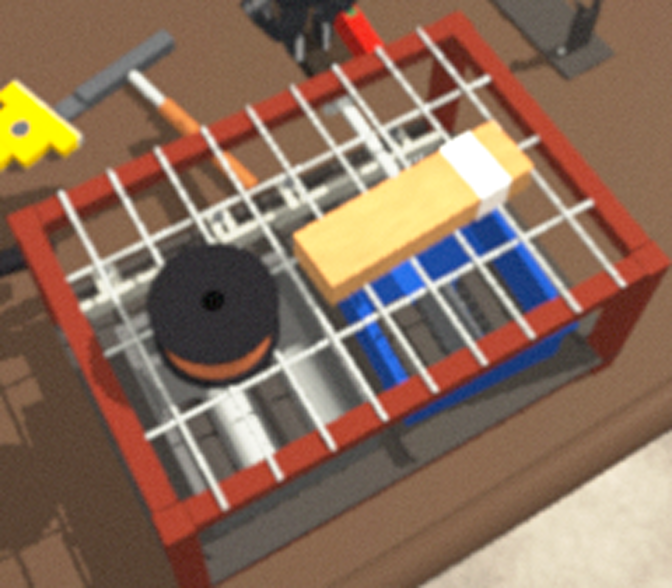

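View pics/wrist5.png

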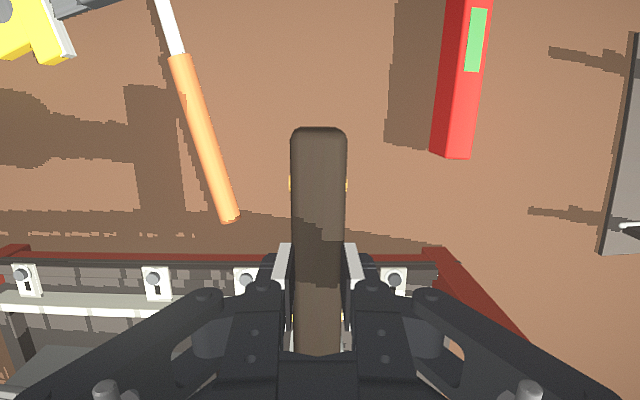

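Emit:
carry_out:
  deltas: [0,0,0,0,0,0.008,255,0,0,0,0,0,0.016,255,0,0,0,0,0,0.024,255,0,0,0,0,0,0.032,255,0,0,0,0,0,0.037,255,0,0,0,0,0,0.037,255,0,0,0,0,0,0.037,255]

```text
time: 7.75
ee_pos: [0.5343, 0.0558, 0.1059]
ee_rot: [0.004, 1.0, 0.0, -0.001]
force: [-0.3, 0.5, -3.0]
gripper_width: 0.0204
```

```bash
python3 - <<'E'
from h import *
s=robot.observe();print(s["time"],s["ee_pos"],s["force"],s["wrist_torque"],tool(s)[:3,:3].round(4).tolist())
p,d=imaging.read_camera("side");save("side6c",p[110:310,280:510],2.8)
E
```

```text
7.75 [0.5343234  0.05579541 0.10589892] [-0.25326412  0.48522047 -2.99569009] [ 0.0217362   0.09178258 -0.02215192] [[-1.0, 0.0078, -0.0016], [0.0078, 1.0, 0.0009], [0.0016, 0.0009, -1.0]]
```

View pics/side6c.png

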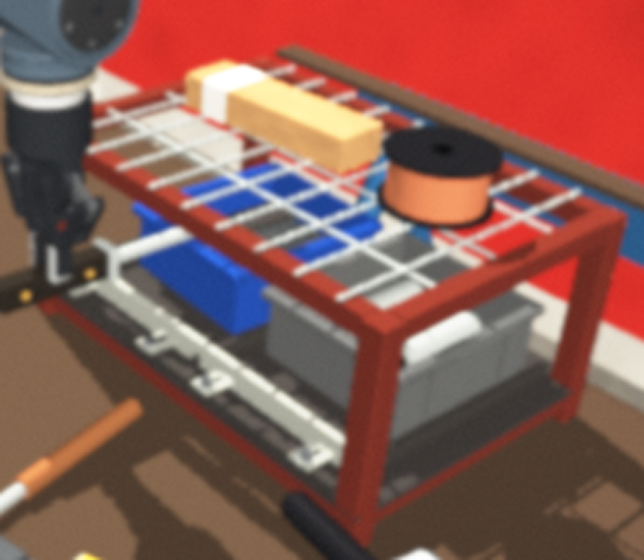

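```bash
python3 - <<'E'
from h import *
for c in("scene","side"):
    p=cv2.imread(f"pics/{c}0.png"); d=np.load(f"pics/{c}0.npy"); X=cloud(c,d)
    hsv=cv2.cvtColor(p,cv2.COLOR_BGR2HSV); S=hsv[...,1].astype(int);V=hsv[...,2]
    m=np.isfinite(X[...,0])&(S<70)&(V>110)&(X[...,2]>.062)&(X[...,2]<.076)&(X[...,0]>.59)&(X[...,0]<.67)&(X[...,1]>-.25)&(X[...,1]<.16)
    h=X[m]
    for a in np.arange(-.24,.16,.04):
        k=(h[:,1]>=a)&(h[:,1]<a+.04)
        if k.sum()>2: print(c,round(a+.02,3),k.sum(),np.percentile(h[k,0],[2,25,50,75,98]).round(4),np.median(h[k,2]).round(3))
E
```

```text
scene -0.22 57 [0.6038 0.6297 0.6334 0.6352 0.637 ] 0.068
scene -0.18 42 [0.6285 0.6309 0.6325 0.6346 0.6363] 0.068
scene -0.1 26 [0.6014 0.6308 0.6323 0.6356 0.6372] 0.069
scene -0.06 46 [0.6262 0.6325 0.6345 0.6362 0.638 ] 0.069
scene -0.02 54 [0.6022 0.6315 0.6351 0.6369 0.6386] 0.068
scene 0.02 46 [0.6298 0.633  0.6351 0.6371 0.6385] 0.068
scene 0.06 45 [0.6302 0.6332 0.6362 0.6377 0.6391] 0.069
scene 0.1 41 [0.6262 0.6328 0.6363 0.6376 0.639 ] 0.068
scene 0.14 46 [0.6231 0.6334 0.636  0.6382 0.6395] 0.068
side -0.22 58 [0.5981 0.6249 0.6262 0.6282 0.6324] 0.067
side -0.18 68 [0.6243 0.6258 0.6271 0.6294 0.634 ] 0.069
side -0.14 62 [0.6249 0.6259 0.6268 0.6297 0.6328] 0.069
side -0.1 67 [0.599  0.626  0.6282 0.6306 0.6349] 0.069
side -0.06 53 [0.6265 0.6286 0.6295 0.6312 0.6356] 0.07
side -0.02 61 [0.5999 0.6275 0.6293 0.6313 0.6368] 0.068
side 0.02 48 [0.6281 0.6291 0.6304 0.6326 0.6373] 0.069
side 0.06 44 [0.6279 0.6294 0.6308 0.633  0.6371] 0.069
side 0.1 45 [0.6029 0.6298 0.631  0.633  0.6369] 0.069
side 0.14 35 [0.6092 0.6305 0.6315 0.6337 0.6377] 0.069
```

Emit:
carry_out:
  deltas: [0,0,0,0.002,0,0,255,0,0,0,0.004,0,0,255,0,0,0,0.006,0,0,255,0,0,0,0.008,0,0,255,0,0,0,0.009,0,0,255,0,0,0,0.01,0,0,255,0,0,0,0.011,0,0,255,0,0,0,0.012,0,0,255,0,0,0,0.013,0,0,255,0,0,0,0.014,0,0,255,0,0,0,0.015,0,0,255,0,0,0,0.016,0,0,255]

```text
time: 8.8
ee_pos: [0.519, 0.0559, 0.1065]
ee_rot: [0.004, 1.0, 0.0, 0.0]
force: [3.8, -0.5, -3.6]
gripper_width: 0.0205
```

```bash
cat > st.py <<'E'
from h import *
s=robot.observe();print(s["time"],s["ee_pos"].round(5),s["force"].round(2),s["wrist_torque"].round(3),s["gripper_width"].round(4),tool(s)[:3,0].round(4),tool(s)[:3,2].round(4))
E
python3 st.py
```

```text
Traceback (most recent call last):
  File "st.py", line 2, in <module>
    s=robot.observe();print(s["time"],s["ee_pos"].round(5),s["force"].round(2),s["wrist_torque"].round(3),s["gripper_width"].round(4),tool(s)[:3,0].round(4),tool(s)[:3,2].round(4))
                                                                                                          ^^^^^^^^^^^^^^^^^^^^^^^^
AttributeError: 'float' object has no attribute 'round'
```

```bash
sed -i 's/s\["gripper_width"\].round(4)/round(s["gripper_width"],4)/' st.py; python3 st.py
```

```text
8.8 [0.51902 0.05589 0.10649] [ 3.78 -0.48 -3.62] [-0.019 -0.549 -0.083] 0.0205 [-1.e+00  8.e-03 -5.e-04] [ 5.e-04  1.e-03 -1.e+00]
```

Emit:
carry_out:
  deltas: [0,0,0,0.001,0,0,255,0,0,0,0.002,0,0,255,0,0,0,0.003,0,0,255,0,0,0,0.0045,0,0,255,0,0,0,0.006,0,0,255,0,0,0,0.0075,0,0,255,0,0,0,0.009,0,0,255,0,0,0,0.0105,0,0,255,0,0,0,0.012,0,0,255,0,0,0,0.0135,0,0,255]

```text
time: 9.63
ee_pos: [0.5054, 0.056, 0.1065]
ee_rot: [0.004, 1.0, 0.0, 0.0]
force: [3.9, -1.0, -3.8]
gripper_width: 0.0209
```

```bash
python3 st.py
```

```text
9.6333 [0.50537 0.056   0.10648] [ 3.94 -1.03 -3.79] [-0.058 -0.493 -0.069] 0.0209 [-1.0e+00  7.9e-03 -4.0e-04] [ 4.e-04  9.e-04 -1.e+00]
```

Emit:
carry_out:
  deltas: [0,0,0,0.0015,0,0,255,0,0,0,0.003,0,0,255,0,0,0,0.0045,0,0,255,0,0,0,0.006,0,0,255,0,0,0,0.0075,0,0,255,0,0,0,0.009,0,0,255,0,0,0,0.0105,0,0,255,0,0,0,0.012,0,0,255,0,0,0,0.0135,0,0,255,0,0,0,0.015,0,0,255,0,0,0,0.0165,0,0,255,0,0,0,0.018,0,0,255,0,0,0,0.0195,0,0,255,0,0,0,0.021,0,0,255,0,0,0,0.0225,0,0,255,0,0,0,0.024,0,0,255]

```text
time: 10.97
ee_pos: [0.4812, 0.0562, 0.1065]
ee_rot: [0.004, 1.0, 0.0, 0.0]
force: [3.4, 0.3, -4.2]
gripper_width: 0.0203
```

```bash
cat > look.py <<'E'
import sys
from h import *
n=sys.argv[1]
exec(open("st.py").read().split("\n",1)[1])
p,d=imaging.read_camera("side");save("side"+n+"c",p[110:310,280:510],2.8);X=cloud("side",d)
hsv=cv2.cvtColor(p,cv2.COLOR_RGB2HSV);H,S=hsv[...,0].astype(int),hsv[...,1].astype(int)
m=(H>105)&(H<130)&(S>150)&np.isfinite(X[...,0])&(X[...,0]>.58)&(X[...,0]<.72)&(X[...,2]>.076)&(X[...,2]<.103)&(abs(X[...,1]-.05)<.12)
b=X[m];e=[]
for a in np.arange(-.04,.14,.01):
    k=(b[:,1]>=a)&(b[:,1]<a+.01)
    if k.sum()>4:e.append((a+.005,np.median(b[k,0])))
e=np.array(e);print("front face",e.round(4)[::3].tolist(),np.polyfit(e[:,0],e[:,1],1),b[:,1].min(),b[:,1].max())
E
python3 look.py 7
```

```text
10.9667 [0.4812  0.05619 0.10647] [ 3.44  0.3  -4.25] [-0.018 -0.546 -0.052] 0.0203 [-1.0e+00  7.9e-03 -4.0e-04] [ 4.e-04  9.e-04 -1.e+00]
front face [[-0.035, 0.6927], [-0.005, 0.6556], [0.025, 0.6565], [0.055, 0.6582], [0.085, 0.6597]] [0.11788942 0.66265185] -0.030817258706282158 0.13331074464435866
```

View pics/side7c.png

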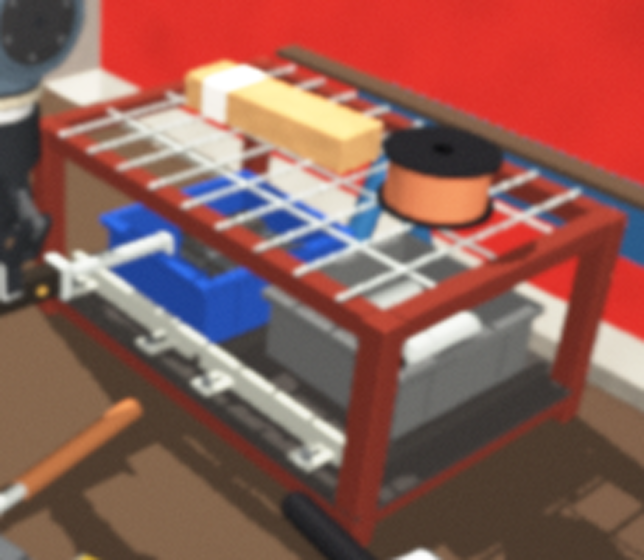

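Emit:
carry_out:
  deltas: [0,0,0,0.0015,0,0,255,0,0,0,0.003,0,0,255,0,0,0,0.0045,0,0,255,0,0,0,0.006,0,0,255,0,0,0,0.0075,0,0,255,0,0,0,0.009,0,0,255,0,0,0,0.01,0,0,255,0,0,0,0.011,0,0,255]

```text
time: 11.68
ee_pos: [0.4698, 0.0563, 0.1064]
ee_rot: [0.004, 1.0, 0.0, 0.0]
force: [3.5, -0.1, -4.1]
gripper_width: 0.0205
```

Emit:
carry_out:
  deltas: [0,0,0,0.0005,0,0,255,0,0,0,0.001,0,0,255,0,0,0,0.0015,0,0,255,0,0,0,0.002,0,0,255,0,0,0,0.0025,0,0,255]

```text
time: 12.1
ee_pos: [0.4673, 0.0563, 0.1064]
ee_rot: [0.004, 1.0, 0.0, 0.0]
force: [3.4, -0.8, -4.2]
gripper_width: 0.0203
```

```bash
python3 look.py 8
```

```text
12.1 [0.46729 0.05632 0.10643] [ 3.39 -0.81 -4.17] [ 0.006 -0.517 -0.096] 0.0203 [-1.0e+00  7.8e-03 -1.0e-04] [ 1.e-04  9.e-04 -1.e+00]
front face [[-0.025, 0.6767], [0.005, 0.6416], [0.035, 0.6437], [0.065, 0.6447], [0.115, 0.6459]] [0.18009315 0.64383042] -0.03189098419098375 0.13300031386439137
```

Emit:
carry_out:
  deltas: [0,0,0,0.0005,0,0,255,0,0,0,0.001,0,0,255,0,0,0,0.0015,0,0,255,0,0,0,0.002,0,0,255]

```text
time: 12.48
ee_pos: [0.4652, 0.0563, 0.1064]
ee_rot: [0.004, 1.0, 0.0, 0.0]
force: [4.3, -0.4, -3.6]
gripper_width: 0.0207
```

Emit:
carry_out:
  deltas: [0,0,0,0.0005,0,0,255,0,0,0,0.001,0,0,255,0,0,0,0.0015,0,0,255]

```text
time: 12.73
ee_pos: [0.4636, 0.0563, 0.1064]
ee_rot: [0.004, 1.0, 0.0, 0.0]
force: [2.9, 0.1, -4.6]
gripper_width: 0.0206
```

Emit:
carry_out:
  deltas: [0,0,0,0.0005,0,0,255,0,0,0,0.001,0,0,255,0,0,0,0.0015,0,0,255]

```text
time: 12.98
ee_pos: [0.4626, 0.0564, 0.1066]
ee_rot: [0.004, 1.0, 0.0, 0.001]
force: [6.6, 0.4, -4.7]
gripper_width: 0.0206
```

Emit:
carry_out:
  deltas: [0,0,0,0.0005,0,0,255,0,0,0,0.001,0,0,255]

```text
time: 13.15
ee_pos: [0.4622, 0.0564, 0.1068]
ee_rot: [0.004, 1.0, 0.0, 0.001]
force: [7.5, 0.2, -4.1]
gripper_width: 0.0202
```

```bash
python3 look.py 9
```

```text
13.15 [0.46222 0.05637 0.1068 ] [ 7.49  0.2  -4.11] [ 0.021 -0.903  0.039] 0.0202 [-1.      0.0079 -0.0029] [ 0.0029  0.001  -1.    ]
front face [[-0.025, 0.6745], [0.005, 0.6377], [0.035, 0.6383], [0.065, 0.6391], [0.115, 0.6403]] [0.18130732 0.63931929] -0.03064626063315045 0.13501620572642856
```

View pics/side9c.png

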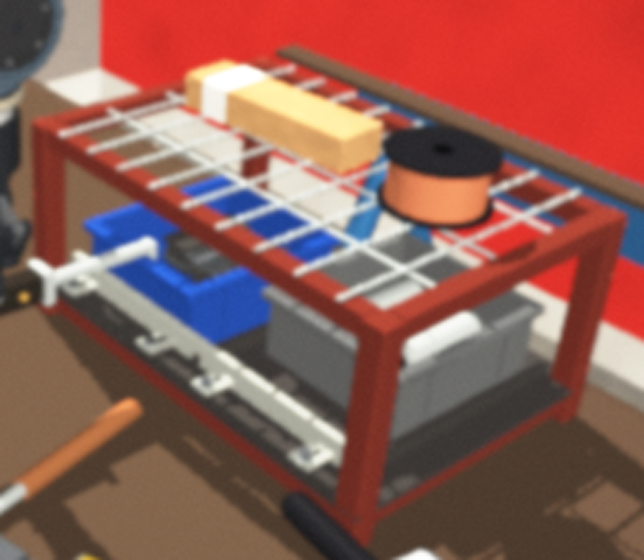

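Emit:
carry_out:
  deltas: [0,0,0,0.0005,0,0,255,0,0,0,0.001,0,0,255,0,0,0,0.0015,0,0,255]

```text
time: 13.45
ee_pos: [0.4611, 0.0564, 0.1069]
ee_rot: [0.004, 1.0, 0.001, 0.002]
force: [6.4, -0.5, -6.3]
gripper_width: 0.0203
```

```bash
python3 look.py 10
```

```text
13.45 [0.46115 0.0564  0.10693] [ 6.35 -0.54 -6.34] [ 0.011 -1.174  0.034] 0.0203 [-1.      0.0078 -0.0041] [ 0.0041  0.001  -1.    ]
front face [[-0.025, 0.6744], [0.005, 0.6373], [0.035, 0.6374], [0.065, 0.6378], [0.115, 0.6388]] [0.16584564 0.63919443] -0.030202736129566865 0.13497149626737598
```

Emit:
carry_out:
  deltas: [0,0,0,0.0005,0,0,255,0,0,0,0.001,0,0,255,0,0,0,0.0015,0,0,255]

```text
time: 13.75
ee_pos: [0.4613, 0.0564, 0.1074]
ee_rot: [0.004, 1.0, 0.001, 0.004]
force: [12.0, -1.3, -7.6]
gripper_width: 0.0207
```

```bash
python3 look.py 11
```

```text
13.75 [0.46129 0.05638 0.10739] [12.04 -1.32 -7.65] [-0.066 -1.948  0.003] 0.0207 [-0.9999  0.0077 -0.0082] [ 0.0082  0.001  -1.    ]
front face [[-0.025, 0.6735], [0.005, 0.6368], [0.035, 0.6378], [0.065, 0.6387], [0.125, 0.6834]] [0.20184725 0.63844789] -0.029910092861069795 0.13567582713500306
```

Emit:
carry_out:
  deltas: [0,0,0,0.001,0,0,255,0,0,0,0.0012,0,0,255,0,0,0,0.0012,0,0,255,0,0,0,0.0012,0,0,255]

```text
time: 14.13
ee_pos: [0.4615, 0.0564, 0.1078]
ee_rot: [0.004, 1.0, 0.001, 0.006]
force: [10.5, -0.5, -6.4]
gripper_width: 0.0206
```

```bash
python3 st.py
```

```text
14.1333 [0.46149 0.05636 0.10776] [10.5  -0.52 -6.41] [-0.002 -1.434 -0.056] 0.0206 [-0.9999  0.0076 -0.0116] [ 0.0116  0.001  -0.9999]
```

Emit:
carry_out:
  deltas: [0,0,0,0.0012,0,0,255,0,0,0,0.0012,0,0,255,0,0,0,0.0012,0,0,255,0,0,0,0.0012,0,0,255,0,0,0,0.0012,0,0,255,0,0,0,0.0012,0,0,255,0,0,0,0.0012,0,0,255]

```text
time: 14.72
ee_pos: [0.4617, 0.0563, 0.1081]
ee_rot: [0.004, 1.0, 0.001, 0.007]
force: [10.1, -0.8, -6.1]
gripper_width: 0.0209
```

```bash
python3 look.py 12; python3 - <<'E'
from h import *
P,d=imaging.read_camera("scene");save("scene12c",P[160:370,220:460],2.8);X=cloud("scene",d)
# tote yaw via blue rim in scene + side
for c in("scene","side"):
    p,d=imaging.read_camera(c);X=cloud(c,d);hsv=cv2.cvtColor(p,cv2.COLOR_RGB2HSV);H,S=hsv[...,0].astype(int),hsv[...,1].astype(int)
    m=(H>105)&(H<130)&(S>150)&np.isfinite(X[...,0])&(X[...,0]>.55)&(X[...,0]<.9)&(X[...,2]>.104)&(X[...,2]<.12)&(abs(X[...,1]-.05)<.12)
    b=X[m].astype(np.float32);print(c,len(b),cv2.minAreaRect(b[:,:2]),np.percentile(b[:,2],[5,50,95]))
    # side rims: outer y at left
    for sgn in(1,-1):
        e=[]
        for a in np.arange(.62,.84,.01):
            k=(b[:,0]>=a)&(b[:,0]<a+.01)&((b[:,1]-.048)*sgn>.06)
            if k.sum()>3:e.append((a,np.median(b[k,1]),np.median(b[k,2])))
        if len(e)>4:e=np.array(e);print(sgn,"rim slope",np.polyfit(e[:,0],e[:,1],1),"z slope",np.polyfit(e[:,0],e[:,2],1),len(e))
E
```

```text
14.7167 [0.46165 0.05633 0.10807] [10.1  -0.83 -6.12] [-0.056 -1.323 -0.015] 0.0209 [-0.9999  0.0077 -0.0147] [ 0.0147  0.001  -0.9999]
front face [[-0.025, 0.6744], [0.005, 0.637], [0.035, 0.6377], [0.065, 0.6378], [0.115, 0.6392]] [0.151196  0.6392781] -0.029546155310300255 0.13616872396866522Traceback (most recent call last):
  File "<stdin>", line 7, in <module>
cv2.error: OpenCV(4.12.0) /io/opencv/modules/imgproc/src/convhull.cpp:143: error: (-215:Assertion failed) total >= 0 && (depth == CV_32F || depth == CV_32S) in function 'convexHull'
```

View pics/scene12c.png

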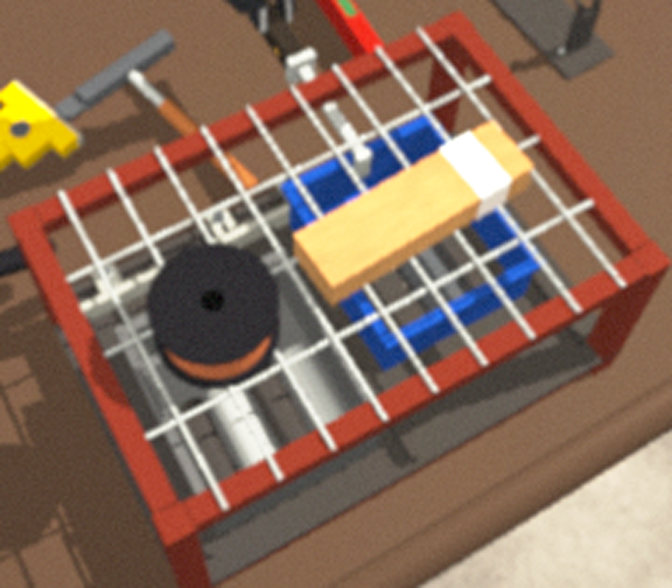

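View pics/side12c.png

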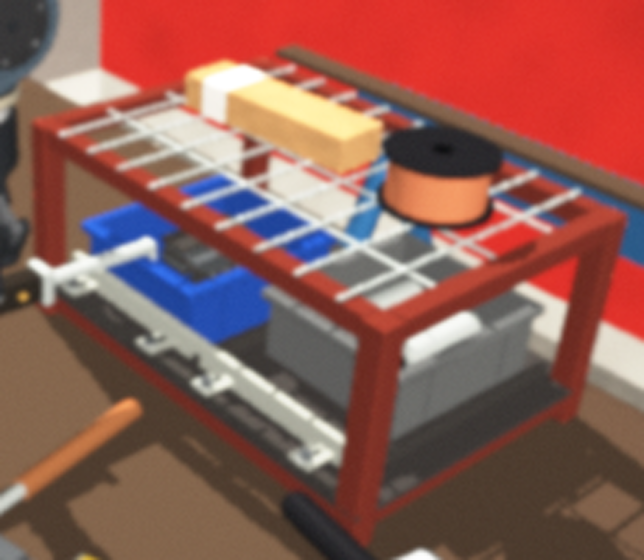

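```bash
cat > sq.py <<'E'
from h import *
for c in("side","scene"):
  A=[]
  for i in range(4):
    p,d=imaging.read_camera(c);X=cloud(c,d);hsv=cv2.cvtColor(p,cv2.COLOR_RGB2HSV);H,S=hsv[...,0].astype(int),hsv[...,1].astype(int)
    A.append(X)
  X=np.median(A,0)
  blue=(H>105)&(H<130)&(S>150)&np.isfinite(X[...,0])
  def fit(b,ax):
    for _ in range(6):
        f=np.polyfit(b[:,1-ax],b[:,ax],1);r=b[:,ax]-np.polyval(f,b[:,1-ax]);b=b[abs(r-np.median(r))<max(2*1.48*np.median(abs(r)),.001)]
    return f.round(4),len(b),r.std().round(5)
  b=X[blue&(X[...,0]>.62)&(X[...,0]<.652)&(X[...,2]>.072)&(X[...,2]<.1)&(abs(X[...,1]-.05)<.1)]
  if len(b)>30:print(c,"front face",fit(b,0))
  for n,lo,hi in(("L",.125,.14),("R",-.05,-.028)):
    b=X[blue&(X[...,0]>.64)&(X[...,0]<.81)&(X[...,2]>.106)&(X[...,2]<.12)&(X[...,1]>lo)&(X[...,1]<hi)]
    if len(b)>20:
        print(c,"rim",n,fit(b,1)); print("   z",np.polyfit(b[:,0],b[:,2],1).round(4))
  red=((H<8)|(H>172))&(S>120)&np.isfinite(X[...,0])&(abs(X[...,2]-.215)<.006)
  b=X[red&(X[...,0]>.595)&(X[...,0]<.622)&(X[...,1]>-.24)&(X[...,1]<.15)];print(c,"front beam",fit(b,0))
  b=X[red&(X[...,0]>.63)&(X[...,0]<.87)&(X[...,1]>-.29)&(X[...,1]<-.245)];print(c,"R beam",fit(b,1))
  b=X[red&(X[...,0]>.63)&(X[...,0]<.87)&(X[...,1]<.20)&(X[...,1]>.16)];print(c,"L beam",fit(b,1))
  w=(S<70)&np.isfinite(X[...,0])&(abs(X[...,2]-.069)<.005)&(X[...,0]>.622)&(X[...,0]<.645)&(X[...,1]>-.25)&(X[...,1]<.16)
  print(c,"bar",fit(X[w],0))
E
python3 sq.py
```

```text
side front face (array([0.0099, 0.6373]), 215, np.float64(0.00055))
side rim L (array([-0.0138,  0.1411]), 64, np.float64(0.00068))
   z [-0.0049  0.1151]
side rim R (array([ 0.0024, -0.0321]), 73, np.float64(0.00064))
   z [0.0004 0.1103]
side front beam (array([0.0133, 0.6023]), 393, np.float64(0.00167))
side R beam (array([-0.0031, -0.2647]), 634, np.float64(0.0063))
side L beam (array([0.0241, 0.1507]), 177, np.float64(0.00562))
side bar (array([0.0146, 0.6293]), 256, np.float64(0.00089))
scene front face (array([0.0096, 0.6411]), 136, np.float64(0.00044))
scene rim L (array([-0.004 ,  0.1362]), 21, np.float64(0.00059))
   z [-0.0007  0.11  ]
scene rim R (array([-0.0079, -0.0231]), 24, np.float64(0.00038))
   z [0.0152 0.0987]
scene front beam (array([0.0049, 0.6127]), 847, np.float64(0.00584))
scene R beam (array([-0.0113, -0.2552]), 932, np.float64(0.0058))
scene L beam (array([-0.011 ,  0.1792]), 714, np.float64(0.00622))
scene bar (array([0.0172, 0.6356]), 183, np.float64(0.00278))
```

```bash
python3 - <<'E'
from h import *
for w in([.474,.0562,.107],[.474,.0562,.146]): print(*delta(w,-.008))
E
```

```text
[0.0011 0.0147 0.0003] [-0.0123 -0.      0.0013]
[0.0011 0.0147 0.0003] [-0.0129  0.     -0.0377]
```

Emit:
carry_out:
  deltas: [0,0,0,-0.002,0,0,255,0,0,0,-0.005,0,0,255,0,0.005,0,-0.008,0,0,255,0.001,0.01,0,-0.011,0,0,255,0.001,0.015,0,-0.012,0,0,255,0.001,0.015,0,-0.012,0,0,255]

```text
time: 15.77
ee_pos: [0.4739, 0.0562, 0.1082]
ee_rot: [0.004, 1.0, 0.0, -0.0]
force: [0.2, -0.6, -2.9]
gripper_width: 0.0207
```

```bash
python3 look.py 13;  python3 - <<'E'
from h import *
for w in([.474,.0562,.146],): print(*delta(w,-.008))
E
```

```text
15.7667 [0.47391 0.05623 0.10817] [ 0.2  -0.6  -2.93] [ 0.021  0.127 -0.01 ] 0.0207 [-1.      0.0077  0.001 ] [-1.e-03  1.e-04 -1.e+00]
front face [[-0.025, 0.6748], [0.005, 0.6365], [0.035, 0.6376], [0.065, 0.6382], [0.125, 0.6802]] [0.18785256 0.63890894] -0.02935071461912842 0.135388546226302
[ 0.0001 -0.0009  0.0004] [-0.0003 -0.     -0.0379]
```

Emit:
carry_out:
  deltas: [0,0,0,0,0,-0.008,255,0,0,0,0,0,-0.016,255,0,0,0,0,0,-0.024,255,0,0,0,0,0,-0.032,255,0,0,0,0,0,-0.04,255,0,0,0,0,0,-0.04,255,0,0,0,0,0,-0.04,255]

```text
time: 16.4
ee_pos: [0.4739, 0.0563, 0.1487]
ee_rot: [0.004, 1.0, 0.0, 0.0]
force: [0.3, -0.1, -2.9]
gripper_width: 0.0205
```

```bash
python3 look.py 14;  python3 - <<'E'
from h import *
p,d=imaging.read_camera("side");X=cloud("side",d)
hsv=cv2.cvtColor(p,cv2.COLOR_RGB2HSV);S=hsv[...,1]
w=np.isfinite(X[...,0])&(S<60)&(X[...,0]>.55)&(X[...,0]<.69)&(abs(X[...,1]-.054)<.03)&(X[...,2]>.11)&(X[...,2]<.18)
h=X[w]
for a in np.arange(.55,.69,.01):
    k=(h[:,0]>=a)&(h[:,0]<a+.01)
    if k.sum()>2: print(round(a,3),k.sum(),np.percentile(h[k],[3,50,97],axis=0)[:,1:].round(3).tolist(),h[k,0].max().round(4))
E
```

```text
16.4 [0.47393 0.05626 0.14869] [ 0.27 -0.08 -2.93] [-0.011  0.086 -0.009] 0.0205 [-1.0e+00  7.6e-03 -3.0e-04] [ 3.e-04  2.e-04 -1.e+00]
front face [[-0.025, 0.6739], [0.005, 0.6374], [0.035, 0.6374], [0.065, 0.6385], [0.095, 0.6387], [0.125, 0.6397]] [0.03622408 0.64112014] -0.029085954160319286 0.134738398061178
0.55 16 [[0.048, 0.16], [0.05, 0.167], [0.057, 0.17]] 0.5591
0.56 20 [[0.047, 0.161], [0.049, 0.167], [0.057, 0.17]] 0.5695
0.57 17 [[0.046, 0.161], [0.049, 0.166], [0.056, 0.17]] 0.5793
0.58 16 [[0.047, 0.161], [0.05, 0.168], [0.058, 0.17]] 0.5894
0.59 14 [[0.046, 0.162], [0.05, 0.168], [0.057, 0.17]] 0.5998
0.6 18 [[0.047, 0.159], [0.05, 0.166], [0.056, 0.169]] 0.6081
0.61 17 [[0.045, 0.161], [0.048, 0.167], [0.056, 0.17]] 0.6197
0.62 16 [[0.046, 0.16], [0.049, 0.166], [0.055, 0.169]] 0.6294
0.63 13 [[0.047, 0.161], [0.047, 0.166], [0.055, 0.168]] 0.6382
0.64 3 [[0.047, 0.158], [0.048, 0.161], [0.049, 0.163]] 0.6448
0.65 41 [[0.043, 0.13], [0.05, 0.141], [0.06, 0.152]] 0.66
0.66 4 [[0.044, 0.131], [0.045, 0.139], [0.046, 0.148]] 0.6611
```

View pics/side14c.png

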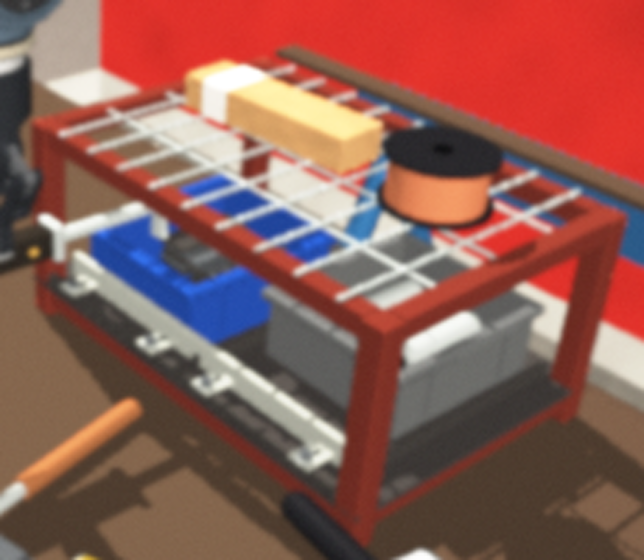

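```bash
python3 - <<'E'
from h import *
for w in([.385,.057,.1487],[.385,.2,.1487],[.385,.387,.1487],[.43,.387,.1487],[.4752,.3874,.1487]): print(w,*delta(w,.0345))
E
```

```text
[0.385, 0.057, 0.1487] [ 0.0001 -0.0013 -0.0422] [ 0.0885  0.0001 -0.0007]
[0.385, 0.2, 0.1487] [ 0.0001 -0.0013 -0.0422] [ 0.0895  0.1431 -0.0007]
[0.385, 0.387, 0.1487] [ 0.0001 -0.0013 -0.0422] [ 0.091   0.3301 -0.0007]
[0.43, 0.387, 0.1487] [ 0.0001 -0.0013 -0.0422] [ 0.046   0.3304 -0.0007]
[0.4752, 0.3874, 0.1487] [ 0.0001 -0.0013 -0.0422] [ 0.0008  0.3312 -0.0008]
```

Emit:
carry_out:
  deltas: [0,0,0,0.015,0,0,255,0,0,0,0.035,0,0,255,0,0,0,0.055,0,0,255,0,0,0,0.075,0,0,255,0,0,0,0.087,0,0,255,0,0,0,0.089,0,0,255,0,0,0,0.089,0,0,255]

```text
time: 17.08
ee_pos: [0.3843, 0.0569, 0.148]
ee_rot: [0.004, 1.0, 0.0, -0.001]
force: [0.3, -0.0, -2.8]
gripper_width: 0.0204
```

```bash
python3 st.py; python3 - <<'E'
from h import *
for w in([.385,.2,.1487],[.385,.387,.1487],[.43,.387,.1487],[.4752,.3874,.1487]): print(w,*delta(w,.0345))
E
```

```text
17.0833 [0.38426 0.05692 0.14797] [ 0.29 -0.02 -2.78] [ 0.025  0.08  -0.021] 0.0204 [-1.      0.0076  0.0013] [-1.3e-03  1.0e-04 -1.0e+00]
[0.385, 0.2, 0.1487] [ 0.0001 -0.0013 -0.0421] [ 0.0004  0.1431 -0.0007]
[0.385, 0.387, 0.1487] [ 0.0001 -0.0013 -0.0421] [ 0.0018  0.3301 -0.0007]
[0.43, 0.387, 0.1487] [ 0.0001 -0.0013 -0.0421] [-0.0432  0.3304 -0.0007]
[0.4752, 0.3874, 0.1487] [ 0.0001 -0.0013 -0.0421] [-0.0884  0.3312 -0.0008]
```

Emit:
carry_out:
  deltas: [0,0,0,0,0.015,0,255,0,0,-0.005,0,0.04,0,255,0,0,-0.01,0,0.07,0,255,0,0,-0.015,0,0.1,0,255,0,0,-0.02,0.001,0.13,0,255,0,0,-0.025,0.001,0.16,0,255,0,0,-0.03,0.001,0.19,0,255,0,0,-0.035,0.001,0.22,0,255,0,0,-0.042,0.001,0.25,0,255,0,0,-0.042,0.002,0.28,-0.001,255,0,0,-0.042,0.002,0.31,-0.001,255,0,0,-0.042,0.002,0.325,-0.001,255,0,0,-0.042,-0.005,0.33,-0.001,255,0,0,-0.042,-0.03,0.33,-0.001,255,0,0,-0.042,-0.055,0.331,-0.001,255,0,0,-0.042,-0.075,0.331,-0.001,255,0,-0.001,-0.042,-0.088,0.331,-0.001,255,0,-0.001,-0.042,-0.088,0.331,-0.001,255,0,-0.001,-0.042,-0.088,0.331,-0.001,255]

```text
time: 18.67
ee_pos: [0.4754, 0.3866, 0.1481]
ee_rot: [-0.017, 1.0, -0.0, -0.001]
force: [0.2, -1.1, -2.8]
gripper_width: 0.0207
```

```bash
python3 st.py; python3 - <<'E'
from h import *
s=robot.observe()
for c in("wrist","scene","side"):
    p,d=imaging.read_camera(c);save(c+"15",p);X=cloud(c,d,T=tool(s) if c=="wrist" else None)
    m=np.isfinite(X[...,0])&(X[...,2]>.125)&(X[...,2]<.19)&(X[...,0]>.40)&(X[...,0]<.75)&(X[...,1]>.365)&(X[...,1]<.41)
    h=X[m]; print(c,h[:,0].min(),h[:,0].max())
    for a in np.arange(.41,.67,.02):
        k=(h[:,0]>=a)&(h[:,0]<a+.02)
        if k.sum()>2: print(" ",round(a+.01,3),k.sum(),np.percentile(h[k],[2,50,98],axis=0)[:,1:].round(4).tolist())
for w in([.4755,.3875,.1487],[.4755,.3875,.07],[.4755,.3875,.06]): print(w,*delta(w,.0345))
E
```

```text
18.6667 [0.47542 0.38661 0.14814] [ 0.2  -1.1  -2.82] [ 0.031  0.129 -0.012] 0.0207 [-0.9995 -0.0331  0.0011] [-1.1e-03 -4.0e-04 -1.0e+00]
wrist 0.41434647694320026 0.5343625284583193
  0.42 2281 [[0.3735, 0.1622], [0.3847, 0.1785], [0.3959, 0.1802]]
  0.44 2587 [[0.3736, 0.1749], [0.385, 0.1786], [0.3966, 0.18]]
  0.46 2902 [[0.3671, 0.1756], [0.386, 0.1785], [0.4072, 0.1888]]
  0.48 1904 [[0.3758, 0.1768], [0.3861, 0.1782], [0.3965, 0.1877]]
  0.5 1715 [[0.3756, 0.1749], [0.3867, 0.1777], [0.3979, 0.179]]
  0.52 1120 [[0.3752, 0.1741], [0.3867, 0.1774], [0.3983, 0.1786]]
  0.54 106 [[0.3721, 0.1493], [0.3737, 0.1602], [0.4018, 0.1659]]
scene 0.41848086321402184 0.6669351579589916
  0.42 18 [[0.3737, 0.1571], [0.3756, 0.1697], [0.3819, 0.1775]]
  0.44 33 [[0.3724, 0.1537], [0.3756, 0.1667], [0.3784, 0.1784]]
  0.46 26 [[0.374, 0.1535], [0.3765, 0.1637], [0.3977, 0.1861]]
  0.48 79 [[0.3655, 0.1531], [0.3785, 0.1779], [0.4004, 0.1896]]
  0.5 60 [[0.3739, 0.1531], [0.3799, 0.1747], [0.3965, 0.1787]]
  0.52 62 [[0.373, 0.1521], [0.3773, 0.1745], [0.3973, 0.179]]
  0.54 93 [[0.3715, 0.1
[... 834 characters left out ...]
1709], [0.3939, 0.1812]]
  0.54 57 [[0.3699, 0.152], [0.3769, 0.1705], [0.399, 0.1833]]
  0.56 22 [[0.381, 0.1616], [0.3842, 0.1677], [0.393, 0.1717]]
  0.58 25 [[0.3804, 0.1615], [0.385, 0.1681], [0.3934, 0.1722]]
  0.6 22 [[0.3814, 0.1603], [0.3853, 0.1673], [0.3926, 0.1709]]
  0.62 22 [[0.3816, 0.1598], [0.3865, 0.1674], [0.3964, 0.1705]]
  0.64 23 [[0.3818, 0.1611], [0.3864, 0.1665], [0.3943, 0.1708]]
  0.66 52 [[0.3788, 0.1289], [0.3855, 0.1497], [0.3962, 0.1694]]
[0.4755, 0.3875, 0.1487] [-0.0001 -0.0009  0.0001] [-0.0013  0.0003 -0.    ]
[0.4755, 0.3875, 0.07] [-0.0001 -0.0009  0.0001] [-0.0013  0.0004  0.0787]
[0.4755, 0.3875, 0.06] [-0.0001 -0.0009  0.0001] [-0.0014  0.0004  0.0887]
```

View pics/wrist15.png

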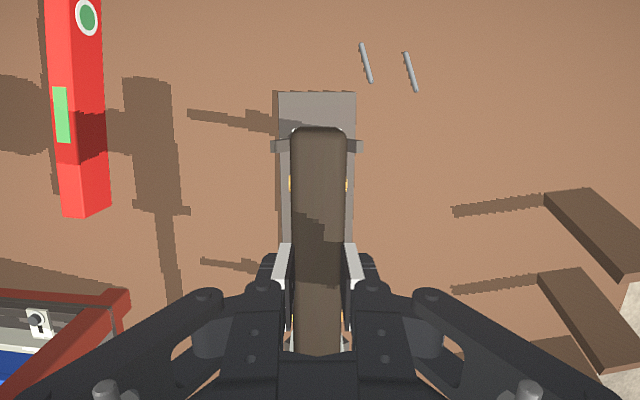

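Emit:
carry_out:
  deltas: [0,-0.005,0,-0.001,0.001,0.015,255,0,-0.01,0,-0.001,0.001,0.03,255,0,-0.01,0,-0.001,0.001,0.045,255,0,-0.01,0,-0.001,0.001,0.055,255,0,-0.01,0,-0.001,0.001,0.063,255,0,-0.01,0,-0.001,0.001,0.063,255,0,-0.01,0,-0.001,0.001,0.063,255]

```text
time: 19.4
ee_pos: [0.4751, 0.3883, 0.0859]
ee_rot: [-0.017, 1.0, 0.0, 0.005]
force: [0.2, -0.3, -2.1]
gripper_width: 0.0207
```

```bash
python3 st.py; python3 - <<'E'
from h import *
for c in("scene","side"):
    p,d=imaging.read_camera(c)
    save(c+"16c",p[110:200,370:470] if c=="scene" else p[110:230,180:300],5)
    X=cloud(c,d)
    m=np.isfinite(X[...,0])&(X[...,2]>.066)&(X[...,2]<.13)&(X[...,0]>.40)&(X[...,0]<.75)&(abs(X[...,1]-.387)<.014)
    h=X[m]
    for a in (.41,.43,.49,.51,.55,.60,.62,.64):
        k=(h[:,0]>=a)&(h[:,0]<a+.02)
        if k.sum()>2: print(" ",round(a+.01,3),k.sum(),np.percentile(h[k],[2,50,98],axis=0)[:,1:].round(4).tolist())
for w in([.4755,.3875,.068],[.4755,.3875,.06]): print(w,*delta(w,.0345))
E
```

```text
19.4 [0.47511 0.38826 0.08589] [ 0.22 -0.31 -2.13] [-0.023  0.19   0.031] 0.0207 [-0.9994 -0.0348 -0.009 ] [ 9.e-03  2.e-04 -1.e+00]
  0.42 17 [[0.3752, 0.0916], [0.3776, 0.1064], [0.3809, 0.1148]]
  0.44 27 [[0.3739, 0.0909], [0.3765, 0.1032], [0.379, 0.1145]]
  0.5 63 [[0.3751, 0.0909], [0.3813, 0.1129], [0.3999, 0.1238]]
  0.52 55 [[0.3764, 0.0906], [0.381, 0.1111], [0.3966, 0.1169]]
  0.56 26 [[0.3829, 0.0986], [0.387, 0.1041], [0.3944, 0.107]]
  0.61 32 [[0.3837, 0.0952], [0.3869, 0.1042], [0.3946, 0.109]]
  0.63 31 [[0.3833, 0.0959], [0.3884, 0.1042], [0.3974, 0.1076]]
  0.65 35 [[0.3835, 0.0877], [0.3884, 0.1045], [0.3981, 0.1072]]
  0.42 79 [[0.3733, 0.0699], [0.3792, 0.1075], [0.3985, 0.119]]
  0.44 70 [[0.3735, 0.0832], [0.3773, 0.1092], [0.3979, 0.1198]]
  0.5 62 [[0.374, 0.0909], [0.378, 0.1092], [0.3927, 0.1195]]
  0.52 59 [[0.3736, 0.0936], [0.3786, 0.1104], [0.3962, 0.1204]]
  0.56 19 [[0.383, 0.099], [0.3851, 0.1062], [0.3962, 0.1105]]
  0.61 21 [[0.3811, 0.1009], [0.387, 0.1071], [0.3945, 0.1103]]
  0.63 22 [[0.3826, 0.1007], [0.3873, 0.1065], [0.3964, 0.1103]]
  0.65 44 [[0.3832, 0.071], [0.3885, 0.0972], [0.3986, 0.109]]
[0.4755, 0.3875, 0.068] [0.0006 0.0102 0.0002] [ 0.0003 -0.001   0.0186]
[0.4755, 0.3875, 0.06] [0.0006 0.0102 0.0002] [ 0.0003 -0.001   0.0266]
```

View pics/side16c.png

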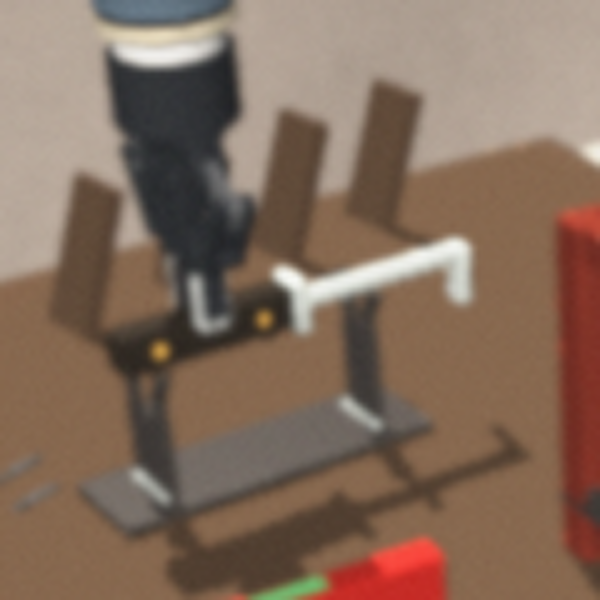

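View pics/scene16c.png

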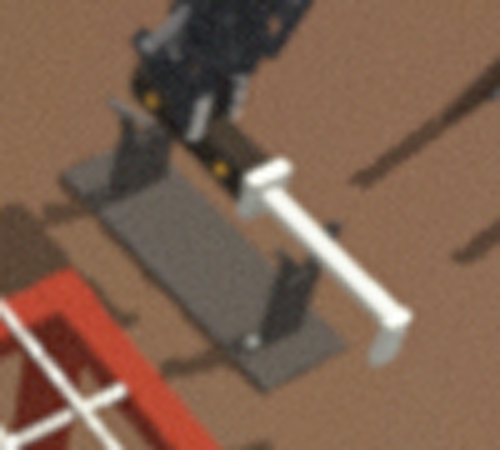

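Emit:
carry_out:
  deltas: [0,0,0,0,-0.0005,0.006,255,0,0,0,0,-0.0008,0.012,255,0,0,0,0,-0.0008,0.017,255,0,0,0,0,-0.0008,0.02,255,0,0,0,0,-0.0008,0.02,255]

```text
time: 19.92
ee_pos: [0.4753, 0.3874, 0.0656]
ee_rot: [-0.017, 1.0, -0.0, 0.004]
force: [1.0, -0.3, -3.4]
gripper_width: 0.0206
```

```bash
python3 st.py
```

```text
19.9167 [0.47533 0.38736 0.06555] [ 1.03 -0.3  -3.4 ] [ 0.002  0.14  -0.006] 0.0206 [-0.9994 -0.0347 -0.0089] [ 0.0089  0.     -1.    ]
```

No side contact; go down gently, feeling for the seat.

Emit:
carry_out:
  deltas: [0,0,0,0,0,0.0015,255,0,0,0,0,0,0.003,255,0,0,0,0,0,0.0045,255,0,0,0,0,0,0.0045,255]

```text
time: 20.25
ee_pos: [0.4753, 0.3873, 0.0608]
ee_rot: [-0.017, 1.0, -0.0, 0.004]
force: [-0.3, -0.3, -4.0]
gripper_width: 0.0208
```

```bash
python3 st.py
```

```text
20.25 [0.4753  0.38728 0.0608 ] [-0.28 -0.34 -3.97] [-0.005  0.164 -0.019] 0.0208 [-0.9994 -0.0346 -0.0087] [ 8.7e-03 -1.0e-04 -1.0e+00]
```

Emit:
carry_out:
  deltas: [0,0,0,0,0,0.001,255,0,0,0,0,0,0.002,255,0,0,0,0,0,0.002,255]

```text
time: 20.5
ee_pos: [0.4755, 0.3874, 0.06]
ee_rot: [-0.017, 1.0, 0.0, 0.005]
force: [-4.3, -2.9, 9.8]
gripper_width: 0.0206
```

```bash
python3 st.py
```

```text
20.5 [0.47545 0.38743 0.06   ] [-4.34 -2.92  9.84] [-0.497  0.832  0.002] 0.0206 [-0.9994 -0.0347 -0.0091] [ 9.1e-03  2.0e-04 -1.0e+00]
```

```bash
python3 - <<'E'
from h import *
for c in("scene","side"):
    p,d=imaging.read_camera(c)
    save(c+"17c",p[110:200,370:470] if c=="scene" else p[110:230,180:300],5)
    X=cloud(c,d)
    m=np.isfinite(X[...,0])&(X[...,2]>.066)&(X[...,2]<.13)&(X[...,0]>.40)&(X[...,0]<.75)&(abs(X[...,1]-.387)<.014)
    h=X[m]
    for a in (.41,.44,.51,.55,.60,.62,.64):
        k=(h[:,0]>=a)&(h[:,0]<a+.02)
        if k.sum()>2: print(" ",round(a+.01,3),k.sum(),np.percentile(h[k],[2,50,98],axis=0)[:,1:].round(4).tolist())
E
```

```text
0.42 10 [[0.3741, 0.0715], [0.3759, 0.0829], [0.3769, 0.0901]]
  0.45 25 [[0.3732, 0.0667], [0.3755, 0.078], [0.379, 0.0863]]
  0.52 57 [[0.3763, 0.0689], [0.3805, 0.0856], [0.3997, 0.0903]]
  0.56 19 [[0.3836, 0.0739], [0.3864, 0.0789], [0.3939, 0.0814]]
  0.61 27 [[0.3827, 0.0736], [0.3869, 0.0782], [0.3941, 0.0842]]
  0.63 26 [[0.3829, 0.0722], [0.3875, 0.0783], [0.3954, 0.0821]]
  0.65 26 [[0.3842, 0.0696], [0.3888, 0.0783], [0.3957, 0.0816]]
  0.42 66 [[0.3732, 0.0698], [0.3783, 0.0851], [0.3986, 0.0931]]
  0.45 52 [[0.3732, 0.0684], [0.3766, 0.0887], [0.3938, 0.0933]]
  0.52 58 [[0.3739, 0.0666], [0.3784, 0.0849], [0.3938, 0.0936]]
  0.56 21 [[0.3803, 0.0745], [0.3839, 0.0806], [0.3924, 0.0841]]
  0.61 19 [[0.3826, 0.0731], [0.3879, 0.0807], [0.3953, 0.0837]]
  0.63 22 [[0.3778, 0.0731], [0.3869, 0.0815], [0.3937, 0.0838]]
  0.65 28 [[0.3808, 0.0668], [0.3864, 0.0802], [0.3964, 0.0842]]
```

View pics/side17c.png

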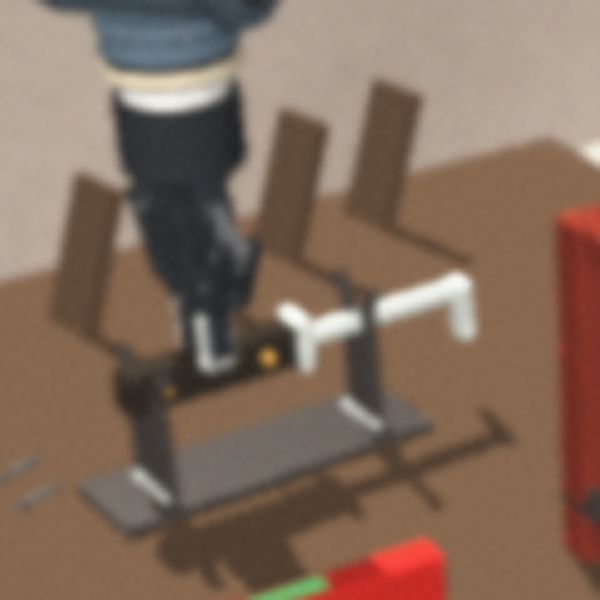

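The hook lies in both forks as at the start; its heights match the original ones. Release.

Emit:
carry_out:
  deltas: [0,0,0,0,0,-0.0005,200,0,0,0,0,0,-0.0005,150,0,0,0,0,0,-0.0005,100,0,0,0,0,0,-0.0005,50,0,0,0,0,0,-0.0005,0,0,0,0,0,0,-0.0005,0,0,0,0,0,0,-0.0005,0,0,0,0,0,0,-0.0005,0,0,0,0,0,0,-0.0005,0]
  force: 20

```text
time: 21.35
ee_pos: [0.4755, 0.3874, 0.0605]
ee_rot: [-0.017, 1.0, 0.0, 0.005]
force: [-0.2, 0.3, 0.1]
gripper_width: 0.0856
```

```bash
python3 st.py; python3 - <<'E'
from h import *
p,d=imaging.read_camera("wrist");save("w18",p)
E
```

```text
21.35 [0.47545 0.38742 0.06047] [-0.21  0.27  0.11] [-0.032 -0.002 -0.023] 0.0856 [-0.9994 -0.0347 -0.0092] [ 9.2e-03  2.0e-04 -1.0e+00]
```

View pics/w18.png

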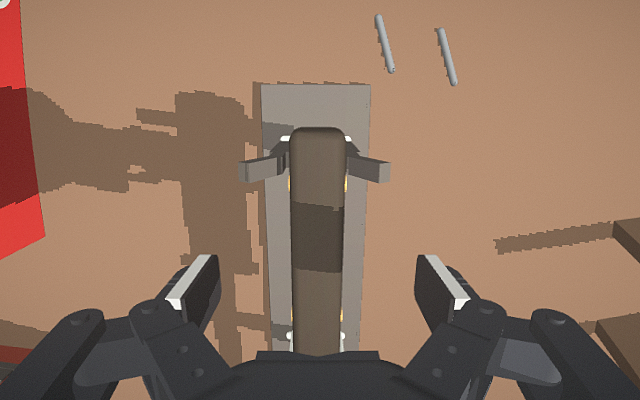

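Fingers are open and clear on both sides of the handle (about 70 px each). Retreat straight up.

Emit:
carry_out:
  deltas: [0,0,0,0,0,-0.01,0,0,0,0,0,0,-0.03,0,0,0,0,0,0,-0.06,0,0,0,0,0,0,-0.09,0,0,0,0,0,0,-0.12,0,0,0,0,0,0,-0.14,0,0,0,0,0,0,-0.14,0,0,0,0,0,0,-0.14,0,0,0,0,0,0,-0.14,0,0,0,0,0,0,-0.14,0]

```text
time: 22.23
ee_pos: [0.4737, 0.387, 0.1993]
ee_rot: [-0.017, 1.0, -0.001, 0.004]
force: [-0.3, -0.3, -0.2]
gripper_width: 0.0853
```

```bash
python3 st.py; python3 sq.py | grep -E "front face|bar|rim"; python3 - <<'E'
from h import *
s=robot.observe();p,d=imaging.read_camera("wrist");save("w19",p);X=cloud("wrist",d,T=tool(s))
m=np.isfinite(X[...,0])&(X[...,2]>.068)&(X[...,2]<.098)&(X[...,0]>.35)&(X[...,0]<.75)&(abs(X[...,1]-.386)<.0135)
h=X[m];print("rear end",h[:,0].min());e=[]
for a in np.arange(.415,.65,.005):
    if .527<a<.55 or .565<a<.595 or .42<a<.442: continue
    k=(h[:,0]>=a)&(h[:,0]<a+.005); 
    if k.sum()>5:e.append((a+.0025,(np.percentile(h[k,1],3)+np.percentile(h[k,1],97))/2,np.median(h[k,2])))
e=np.array(e);f=np.polyfit(e[:,0],e[:,1],1);print(f,np.polyval(f,.476));k=e[:,0]<.527;print("z",np.polyfit(e[k,0],e[k,2],1),e[k,2].mean())
for c in("scene","side"):
    p,d=imaging.read_camera(c);save(c+"19",p)
E
```

```text
22.2333 [0.47367 0.387   0.19932] [-0.35 -0.3  -0.22] [-0.038  0.021  0.086] 0.0853 [-0.9994 -0.0347 -0.0075] [ 0.0075 -0.001  -1.    ]
side front face (array([0.0097, 0.6373]), 269, np.float64(0.00065))
side rim L (array([-0.0113,  0.1393]), 81, np.float64(0.00102))
side rim R (array([ 0.0032, -0.0322]), 85, np.float64(0.00069))
side bar (array([0.0154, 0.6294]), 280, np.float64(0.00093))
scene front face (array([0.0104, 0.6411]), 166, np.float64(0.00046))
scene rim L (array([-0.0043,  0.1363]), 17, np.float64(0.00026))
scene rim R (array([-0.008 , -0.0231]), 22, np.float64(0.00036))
scene bar (array([0.0167, 0.6355]), 182, np.float64(0.00275))
rear end 0.41414478164826696
[0.02899032 0.37284617] 0.38664555831140685
z [0.00188245 0.08899061] 0.08989000224828272
```

View pics/scene19.png

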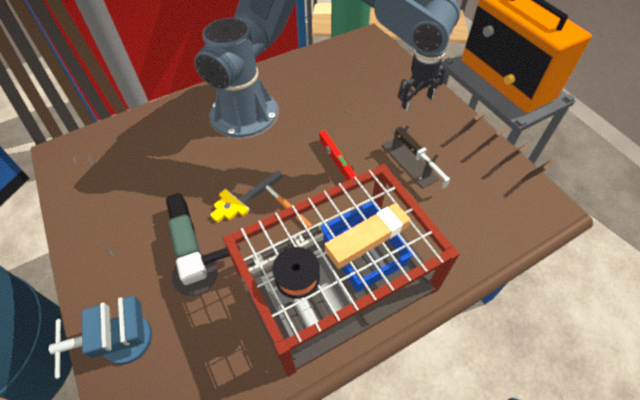

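View pics/side19.png

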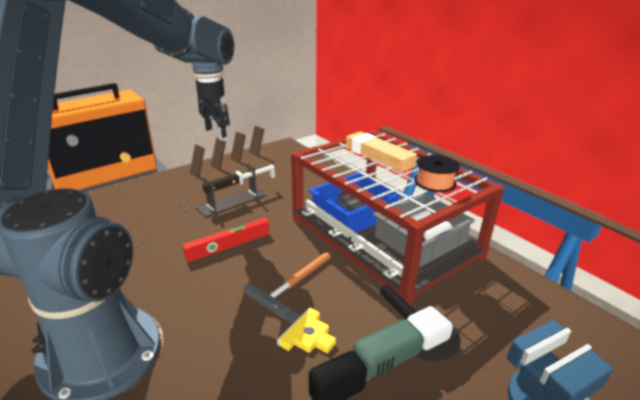

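```bash
python3 -c "
from cell import robot
print(robot.close_job())"
```

```text
the job is handed in; nothing more can be done
None
```

The blue tote is bedded against the stop bar, the pull hook is back in both forks, and the job is handed in. It took about 23 s of the 72 s allowed. The hand-in gives no verdict, so what follows rests on my own checks.

**Pull:** The tote slid about 58 mm forward at a steady pull of 3–4 N. The rise at the bar came near rack x ≈ 40 mm. I creped in to 12 N at the wrist, the highest reading at any step, and held 10–12 N for about 1 s (more while I took pictures). The arm and gripper stayed clear of the tote, and I saw no rearing up.

**Return:** I unhooked and laid the hook in both forks until it bore down with about 10 N. I then opened the gripper and withdrew 140 mm straight up, with the wrist force back to zero.

**Last checks:**

| What | Measured | Compared with | Limit |
|---|---|---|---|
| Tote front against rack beam and bar | slope 0.010 | 0.013–0.017 | 0.02 rad |
| Hook handle position | within about 1 mm of its start | start pose | 10 mm |
| Hook in line with rest | 0.029 rad | 0.035 rad at the start | 0.08 rad off |
| Hook level | 0.002 rad | horizontal | 0.1 rad |

- **Disagreement between cameras:** the scene and side cameras differ by about 4 mm on the tote's front face (0.641 and 0.637 m). That puts the bar at about rack x = 38 to 42 mm, at the deep end of its 20–40 mm range. I relied on the force rise, not the pictures, to decide the tote was bedded.
- **Other things:** in the final pictures nothing else on the bench or rack appears to have moved. I judged that by eye and did not measure each item.

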